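# Meter brass slugs from a trough into the sample dish and cover it

## Task

Take the blue trough off the tripod's gauze by its grip and tilt it slowly, its lip low over the glass dish, until the brass slugs just start to slide; hold there, going a touch steeper only when they stop, until three have dropped into the dish (a fourth does no harm, but the fifth must stay in the trough), from low down so that they do not hit the glass hard. Then level the trough and stand it back in the middle of the gauze with the slugs that are left in it, let it go, and only then lay the white lid squarely on the dish so that it covers the mouth all round. Spill nothing and leave the thermometer and the tea lights where they are.

Things in the scene. Friction and masses are not known exactly. Their poses are not given: they have to be found in the camera images.
- trough: blue open-ended trough on the gauze, about 160 g: straight channel 150 mm long, 34 mm wide outside, 28 mm inside, 3 mm walls up to z = 26 mm, 3 mm black rubber floor whose last 28 mm slope up 16 degrees to the open lip. Origin: in the underside. +x runs along the channel to the lip; the end at x = -75 mm is closed, with an upright grip block behind it. z is up when it stands level.
- trough_lip (a point): middle of the pouring lip, on the floor's upper face, 77 mm ahead of the trough's origin, 11 mm above its underside; axes as the trough's. Slugs do not roll: the row starts to slide at some 25 to 40 degrees lip-down (differs from start to start); each slug that leaves makes the next need a degree or more extra; levelling by 10 degrees stops them.
- trough_grip (a point): point to grip in the trough's upright grip block, 90 mm behind the trough's origin, 55 mm above its underside. The block spans x = -105 to -75 mm and z = 0 to 75 mm of the trough and is 16 mm wide in y: pinch it across y.
- tripod: fixed tripod with a square wire gauze, 180 x 180 mm, with a round reddish centre; origin on the bench under the gauze's centre, gauze top at z = 90 mm; the trough starts on it
- dish: round glass dish fixed on the lab jack: outside radius 66 mm, wall 4 mm, floor 5 mm, 65 mm tall; origin: centre of its underside, 70 mm above the bench (on the jack's 140 x 140 mm grey top)
- dish_rim (a point): centre of the dish's mouth at rim height, 65 mm above the dish's origin (135 mm above the bench)
- lid: flat white round lid for the dish, lying on the bench, radius 74 mm, 6 mm thick, with a red knob in the middle: 24 mm diameter, from 12 to 40 mm above the lid's underside, on a thin 14 mm stem; origin: centre of the underside. About 140 g. It simply lies on the dish's rim.
- lid_knob (a point): point to grip in the lid's red knob, 28 mm above the lid's underside
- meter: bystander: black hand-held thermometer lying on the bench, 115 x 62 x 24 mm; origin: centre of its underside
- candle1: bystander: tea light in an aluminium cup, 38 mm diameter, 15 mm high; origin: centre of its underside
- candle2: bystander: another such tea light
- slug1: brass slug, a flat disc 24 mm in diameter and 14 mm high, about 54 g, origin: centre of its underside; number 1 from the lip of five in single file in the trough (its centre starts 40 mm behind the lip, the others follow at 24 mm spacing)
- slug2: brass slug, a flat disc 24 mm in diameter and 14 mm high, about 54 g, origin: centre of its underside; number 2 from the lip of five in single file in the trough
- slug3: brass slug, a flat disc 24 mm in diameter and 14 mm high, about 54 g, origin: centre of its underside; number 3 from the lip of five in single file in the trough
- slug4: brass slug, a flat disc 24 mm in diameter and 14 mm high, about 54 g, origin: centre of its underside; number 4 from the lip of five in single file in the trough
- slug5: brass slug, a flat disc 24 mm in diameter and 14 mm high, about 54 g, origin: centre of its underside; number 5 from the lip of five in single file in the trough
Mind the look-alikes: they are no part of the job. Of the things shaped like the lid, the white one is meant.

How it is judged:
By the outcome, as a careful person would: the job done as asked, in the order asked, and still so for the second after the job is handed in, with the robot touching nothing.
It also fails if it takes over 72 s, if anything falls off the work surface, if the arm or the gripper's body presses on something with over 40 N, if the wrist force passes 120 N, or if a joint passes its speed limit or range.

## Robot

A 7-joint arm with a two-finger parallel gripper is mounted at the origin on the work surface. World frame = base frame: x ahead of the robot, y to its left, z up, the work surface at z = 0. Lengths are in m, angles in rad, forces in N, time in s.
With the tool pointing down it reaches from about 0.4 to 0.925 m from the base axis. Payload 5.6 kg.
Tool frame: the origin (TCP) lies on the centre line of the jaws, within the pads' length; the fingertips stand 11 mm ahead of it and the grasp point (between the pads) lies 8 mm behind it; z points along the fingers, x is the direction in which the jaws open and shut, and the axes are right-handed (so a half turn about z gives the same grasp; the last joint's range is limited). The gripper opens to 85 mm and grips with 20 to 120 N. Pads are 22 mm wide; open, the fingers measure 114 mm over their backs; the gripper's body (76 mm by 85 mm) begins 54 mm behind the grasp point. The pads swing forward as they close: fully open they stand 13 mm farther back than shut.
Start: joints at [1.226, 0.468, -0.012, 1.603, 0.006, 1.071, -0.056], TCP at [0.193, -0.621, 0.242] pointing down, gripper open.
Joint ranges: [-2.53, 2.53], [-0.31, 2.02], [-1.57, 1.55], [0.28, 2.44], [-1.29, 4.43], [0.15, 1.84], [-2.92, 2.92]. Speed limits (rad/s): [2.57, 2.57, 3.14, 3.14, 3.14, 3.14, 3.14].

## Interface

Orientations are given as a unit quaternion [x, y, z, w].
In Python, from station import status, get_image, order gives the robot as it stands.
- The arm moves only by the tool carry_out, never from a script. Its argument "moves" is text: rows parted by semicolons, each of 7 numbers parted by spaces: the shift along the tool's x, y, z in m, then the turn, a rotation vector about the tool's x, y, z in degrees, then the closure, from 0 (fully open) to 1 (shut). A call has 1 to 12 rows; each row shifts and turns the pose as measured when the row begins, along the tool's axes as they then stand; what a row does not reach is not made up. A row lasts 1/12 s, in which the tool goes at most 41.7 mm and 7.16 degrees, less where a joint would pass 70% of its speed; a pose out of reach is approached as far as the arm can. A call with a gripper value outside its range is refused whole. The fingers move at their own pace and stop on an object; "newtons" is the grip in N (left out, the last holds). Time passes only in rows, so rows that do not move let the fingers close. It gives the time, the measured TCP pose, the force and the opening at its end, in the units of the state.
- status.read_state(): the state, without advancing time (a new reading comes with each control period).
- get_image(name): name is "scene" or "top"; returns a dict with "color" (400x640x3 uint8, blue, green, red), "z_map" (400x640 float32, m along the optical axis (not along the pixel's ray), 0 where there is no reading), "intrinsics" (3x3 intrinsics, pixels), "R" (3x3) and "t" (3): a world point X has camera coordinates R X + t. Camera axes: x right, y down, z forward; pixel columns grow to the right and rows downward; lengths in m; the calibration is good to about 2 mm. A picture is of the moment at which its call begins.
- order.job_done(): hands the job in, once; it reports no verdict.
The state is a dict: "time": time; "q": joint angles; "qd": joint speeds; "joint_efforts": joint torques, N m; "ee_pos": TCP position; "tcp_rot": TCP orientation; "ft_force": force on the tool from outside, world axes, zero at the start; "torque": the same for the moment, N m; "finger_gap": finger opening in m.
Only numpy, scipy, OpenCV 4.12 (cv2) and the standard library are available. Lean on these libraries where they do the work, as an engineer would, in place of code of your own. Each camera call takes 0.05 s, during which the arm holds its last target. There are 200 camera calls.

## Working session

There is one attempt and no reset: what is moved stays moved. The work goes in short steps, Python scripts to look and compute and a tool call to move; the robot and the scene stay as the last step left them, time stands still between calls to the robot, and variables do not carry over. Pictures are saved under pics/ and viewed, about 8 in all and at most 12, crops included, and the job is handed in when it is done.

Besides the shell and the picture viewer there is one more tool, called as name(argument=value, ...), one argument or row to a line, values as JSON. carry_out: Moves the arm, as the interface text tells. Its arguments: {"type":"object","properties":{"moves":{"type":"string"},"newtons":{"type":"number"}},"required":["moves"]}

```bash
ls; mkdir -p pics; python3 - <<'E'
from station import status,get_image
import cv2,numpy as np
s=status.read_state();print({k:np.round(v,3) for k,v in s.items()})
for n in("scene","top"):
    d=get_image(n);cv2.imwrite(f"pics/{n}0.png",d["color"]);np.savez(f"{n}0.npz",**d);print(n,d["intrinsics"],d["R"],d["t"])
E
```

```text
pics
{'time': np.float64(0.0), 'q': array([ 1.226,  0.468, -0.012,  1.604,  0.006,  1.071, -0.056]), 'qd': array([-0.   , -0.001, -0.001, -0.   , -0.002,  0.   , -0.003]), 'joint_efforts': array([ 0.0000e+00, -5.3238e+01,  2.2000e-02, -2.5131e+01,  1.2000e-02,
        8.0000e-03,  0.0000e+00]), 'ee_pos': array([ 0.193, -0.62 ,  0.241]), 'tcp_rot': array([ 0.805, -0.593, -0.001, -0.   ]), 'ft_force': array([0.231, 0.782, 0.003]), 'torque': array([ 0.038, -0.002, -0.001]), 'finger_gap': np.float64(0.085)}
scene [[398.55987457   0.         318.99414929]
 [  0.         398.55987457 202.82681245]
 [  0.           0.           1.        ]] [[ 0.85916205  0.51159908 -0.01034163]
 [ 0.29317553 -0.5087121  -0.80948138]
 [-0.41939084  0.69244377 -0.58705447]] [-0.44430079  0.0094488   1.1941715 ]
top [[442.36013528   0.         324.58550879]
 [  0.         442.36013528 200.97445357]
 [  0.           0.           1.        ]] [[-0.01306953 -0.99990238 -0.00494062]
 [-0.98512794  0.0137227  -0.17127358]
 [ 0.17132466  0.00262868 -0.98521112]] [0.08625962 0.46587835 1.04821645]
```

View pics/scene0.png

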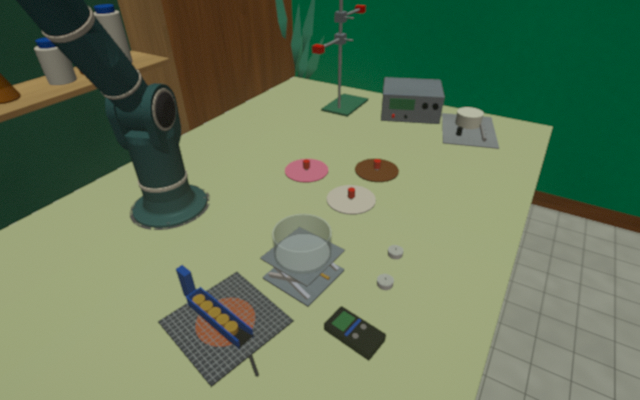

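View pics/top0.png

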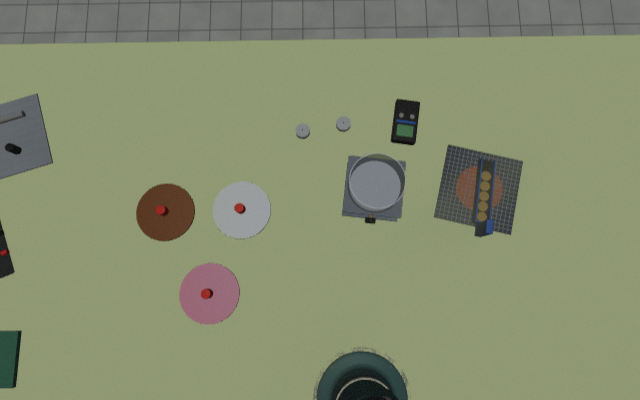

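Scene: trough on the gauze at top-view (484,198), with its lip up the picture (+x) and its grip near (485,228). The dish is at (376,185), the white lid at (241,210), the meter at (405,122) and the tea lights at (303,131) and (343,124). The pink and brown lids are look-alikes.

```bash
cat > h.py <<'E'
import numpy as np,cv2
from station import status,get_image
def cloud(d):
    K,R,t=d["intrinsics"],d["R"],d["t"];z=d["z_map"]
    v,u=np.indices(z.shape);c=np.stack([(u-K[0,2])/K[0,0]*z,(v-K[1,2])/K[1,1]*z,z],-1)
    return (c-t)@R
def ray(d,u,v,z):
    K,R,t=d["intrinsics"],d["R"],d["t"]
    r=R.T@np.linalg.inv(K)@[u,v,1];o=-R.T@t
    return o+r*(z-o[2])/r[2]
E
python3 - <<'E'
from h import *
for n in("scene","top"):
    d=np.load(n+"0.npz");P=cloud(d);c=d["color"].astype(int);b,g,r=c[...,0],c[...,1],c[...,2];ok=d["z_map"]>0
    X,Y,Z=P[...,0],P[...,1],P[...,2]
    print(n,"bench z",np.median(Z[ok&(g>150)&(b<190)&(abs(X-.4)<.3)&(abs(Y)<.5)]))
    reg=ok&(abs(X-.45)<.18)&(abs(Y+.27)<.15)
    def st(m,nm):
        p=P[m]; 
        if len(p)<5: print(nm,len(p));return
        print(nm,len(p),"mean",p.mean(0).round(4),"min",p.min(0).round(3),"max",p.max(0).round(3))
    blue=reg&(b>r+40)&(b>g+15)
    st(blue&(Z>.15),"griptop"); 
    m=reg&(Z>.108)&(Z<.13)&(b>r+20); st(m,"walls")
    if m.sum()>20:
        p=P[m][:,:2].astype(np.float32);print(cv2.minAreaRect(p),cv2.fitLine(p,cv2.DIST_L2,0,.01,.01).ravel())
    br=reg&(r>b+50)&(Z>.1); st(br,"slugs")
    if br.sum()>20: print(cv2.fitLine(P[br][:,:2].astype(np.float32),cv2.DIST_L2,0,.01,.01).ravel())
    ga=reg&(abs(Z-.09)<.006); st(ga,"gauze")
    if ga.sum()>20: print(cv2.minAreaRect(P[ga][:,:2].astype(np.float32)))
    st(reg&(abs(Z-.09)<.006)&(r>b+30),"red centre")
    wh=ok&(b>170)&(abs(r-b)<35)&(abs(X-.4)<.25)&(abs(Y-.25)<.15)&(Z<.03); st(wh,"lid")
    if wh.sum()>20:print(cv2.minEnclosingCircle(P[wh][:,:2].astype(np.float32)))
    st(ok&(r>b+90)&(r>g+90)&(abs(X-.4)<.12)&(abs(Y-.23)<.07),"knob")
    st(ok&(abs(Z-.07)<.006)&(abs(X-.42)<.12)&(abs(Y+.06)<.1),"jack")
    st(ok&(abs(Z-.135)<.008)&(abs(X-.42)<.12)&(abs(Y+.06)<.1),"rim")
    st(ok&(Z>.012)&(Z<.04)&(abs(X-.55)<.12)&(abs(Y+.12)<.06)&(r<90),"meter")
d=np.load("top0.npz")
print("lid px",ray(d,241,210,.006),"knob",ray(d,239,208,.04),"dish",ray(d,376,185,.135),"gripbase",ray(d,484,236,.09),"lip",ray(d,485,160,.116))
for nm,s,n,(x0,y0,w,h) in(("a",4,"top",(335,140,200,110)),):
    cv2.imwrite("pics/a.png",cv2.resize(d["color"][y0:y0+h,x0:x0+w],None,fx=s,fy=s,interpolation=cv2.INTER_CUBIC))
E
```

```text
scene bench z 0.0032264492698861652
griptop 134 mean [ 0.3897 -0.2754  0.1642] min [ 0.371 -0.283  0.151] max [ 0.4   -0.266  0.17 ]
walls 635 mean [ 0.4618 -0.2869  0.116 ] min [ 0.376 -0.318  0.108] max [ 0.55  -0.26   0.129]
((0.46265897154808044, -0.286017507314682), (0.0355556458234787, 0.17380410432815552), 80.06973266601562) [ 0.98628676 -0.16504058  0.46182087 -0.28689685]
slugs 516 mean [ 0.4665 -0.2864  0.1092] min [ 0.403 -0.304  0.1  ] max [ 0.521 -0.267  0.112]
[ 0.9854741  -0.16982585  0.46648142 -0.2864314 ]
gauze 6427 mean [ 0.4908 -0.2916  0.0929] min [ 0.374 -0.39   0.086] max [ 0.59  -0.173  0.096]
((0.48140713572502136, -0.2811865508556366), (0.1808900535106659, 0.1835423856973648), 75.898681640625)
red centre 1108 mean [ 0.4837 -0.2838  0.0932] min [ 0.406 -0.337  0.09 ] max [ 0.535 -0.217  0.096]
lid 0
knob 17 mean [0.456  0.289  0.0436] min [0.45  0.282 0.039] max [0.462 0.299 0.045]
jack 368 mean [ 0.4767 -0.0922  0.0729] min [ 0.419 -0.115  0.067] max [0.54  0.025 0.076]
rim 477 mean [ 0.4805 -0.0382  0.1341] min [ 0.43  -0.105  0.127] max [0.54  0.027 0.141]
[... 808 characters left out ...]
, 76.2024154663086)
red centre 738 mean [ 0.4854 -0.2729  0.0912] min [ 0.429 -0.336  0.086] max [ 0.537 -0.228  0.096]
lid 0
knob 49 mean [0.454  0.2911 0.0403] min [0.445 0.283 0.037] max [0.463 0.3   0.047]
jack 1474 mean [ 0.479  -0.0372  0.0728] min [ 0.42  -0.113  0.065] max [0.54  0.036 0.076]
rim 277 mean [ 0.4776 -0.0413  0.1344] min [ 0.433 -0.105  0.127] max [0.54  0.026 0.141]
meter 461 mean [ 0.6441 -0.126   0.024 ] min [ 0.619 -0.161  0.012] max [ 0.67  -0.092  0.032]
lid px [0.45272743 0.29208975 0.006     ] knob [0.452478   0.29050157 0.04      ] dish [ 0.48552275 -0.03678639  0.135     ] gripbase [ 0.37108745 -0.28749654  0.09      ] lip [ 0.54517493 -0.29373276  0.116     ]
```

View pics/a.png

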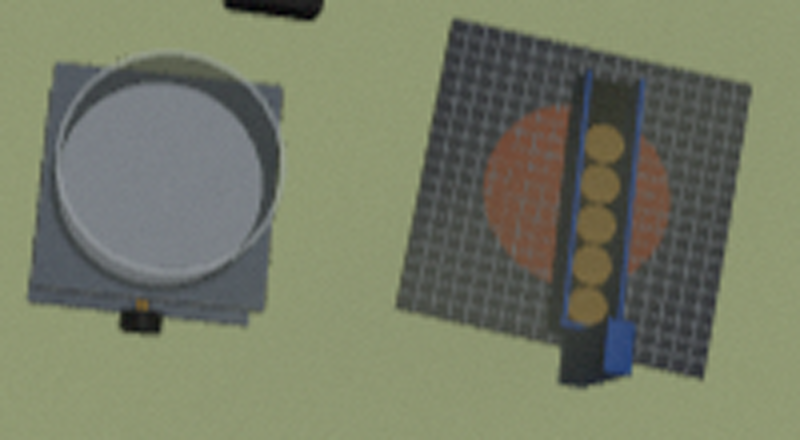

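carry_out(
  moves="-.0228 -.0241 0 0 0 0 0;-.0228 -.0241 0 0 0 0 0;-.0228 -.0241 0 0 0 0 0;-.0228 -.0241 0 0 0 0 0;-.0228 -.0241 0 0 0 0 0;-.0228 -.0241 0 0 0 0 0;-.0228 -.0241 0 0 0 0 0;-.0228 -.0241 0 0 0 0 0;-.0228 -.0241 0 0 0 0 0;-.0228 -.0241 0 0 0 0 0;-.0228 -.0241 0 0 0 0 0;-.0228 -.0241 0 0 0 0 0",
  newtons=100,
)

```text
time: 1.1
ee_pos: [0.3883, -0.2637, 0.2355]
tcp_rot: [0.8, -0.6, -0.005, 0.001]
ft_force: [-0.4, -0.3, -0.0]
finger_gap: 0.0858
```

carry_out(
  moves="0 0 0 0 0 6.8 0;0 0 0 0 0 6.8 0;0 0 0 0 0 6.8 0;0 0 0 0 0 6.8 0;0 0 0 0 0 0 0",
)

```text
time: 1.52
ee_pos: [0.3924, -0.2531, 0.2346]
tcp_rot: [-0.635, 0.772, 0.006, -0.001]
ft_force: [-0.9, 0.1, -1.0]
finger_gap: 0.0854
```

```bash
cat >> h.py <<'E'
from scipy.spatial.transform import Rotation as Ro
def go(pos,R):
    """remaining shift (tool axes, mm) and rotvec (deg) to TCP target"""
    s=status.read_state();C=Ro.from_quat(s["tcp_rot"])
    print("t",round(float(s["time"]),2),"tcp",np.round(s["ee_pos"],4),"q",np.round(s["q"],2),"gap",round(float(s["finger_gap"]),4),"F",np.round(s["ft_force"],1))
    print("shift mm",(C.inv().apply(np.array(pos)-s["ee_pos"])*1e3).round(1),"turn deg",np.degrees((C.inv()*R).as_rotvec()).round(2))
def trough(yaw,tilt):
    """tool rotation holding trough with heading yaw, lip-down tilt (deg); columns tool axes in world"""
    T=Ro.from_euler('ZY',[yaw,tilt],degrees=True)
    return T, T*Ro.from_matrix(np.array([[0,-1,0],[-1,0,0],[0,0,-1.]]))
E
python3 - <<'E'
from h import *
d=np.load("top0.npz")
c=np.array([(455,18),(751,86),(704,380),(396,308)])/4+[335,140]
g=np.array([ray(d,*p,.09) for p in c]);print("gauze",g.mean(0),np.linalg.norm(g-np.roll(g,1,0),axis=1))
e=[ray(d,*(np.array(p)/4+[335,140]),.135) for p in((57,168),(282,168),(170,52),(170,287))];print("rim",e)
T,R=trough(-9.9,0);go([.3877,-.2735,.137],R)
E
```

```text
gauze [ 0.48205489 -0.28420301  0.09      ] [0.18038851 0.17881957 0.179721   0.18094434]
rim [array([0.49329855, 0.02340294, 0.135     ]), array([ 0.49150147, -0.10360055,  0.135     ]), array([ 0.56015298, -0.04267507,  0.135     ]), array([ 0.42448327, -0.03812256,  0.135     ])]
t 1.52 tcp [ 0.3924 -0.2531  0.2346] q [ 0.66  0.18 -0.17  2.03  0.04  0.95 -1.3 ] gap 0.0854 F [-0.9  0.1 -1. ]
shift mm [21.5 -0.4 97.5] turn deg [ 0.64  0.35 -1.21]
```

carry_out(
  moves=".011 0 0 .3 .2 -.6 0;.0105 0 0 .3 .1 -.6 0;0 0 .01 0 0 0 0;0 0 .015 0 0 0 0;0 0 .015 0 0 0 0",
)

```text
time: 1.93
ee_pos: [0.3896, -0.2749, 0.1943]
tcp_rot: [-0.649, 0.76, -0.002, 0.001]
ft_force: [0.4, -0.2, -1.4]
finger_gap: 0.0853
```

```bash
python3 - <<'E'
from h import *
T,R=trough(-9.9,0);go([.3877,-.2735,.137],R)
d=get_image("scene");cv2.imwrite("pics/b.png",cv2.resize(d["color"][200:400,100:340],None,fx=3,fy=3))
E
```

```text
t 1.93 tcp [ 0.3896 -0.2749  0.1943] q [ 0.68  0.25 -0.16  2.06  0.05  0.84 -1.23] gap 0.0853 F [ 0.4 -0.2 -1.4]
shift mm [-1.1  2.3 57.3] turn deg [-0.24 -0.07  0.9 ]
```

View pics/b.png

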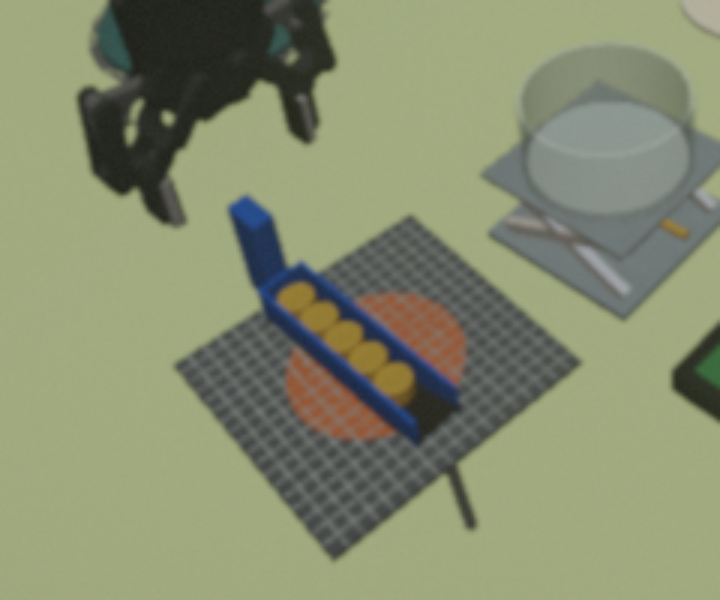

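The open fingers straddle the grip block (crop 255,215), and the slugs are in a row behind the lip. I'll go down and grip.

carry_out(
  moves="-.0005 .0012 .012 0 0 .5 0;-.0005 .001 .012 0 0 .4 0;0 0 .012 0 0 0 0;0 0 .012 0 0 0 0;0 0 .009 0 0 0 0;0 0 0 0 0 0 0",
)

```text
time: 2.48
ee_pos: [0.3839, -0.2687, 0.1286]
tcp_rot: [-0.647, 0.762, 0.005, -0.0]
ft_force: [-0.8, 0.1, 0.3]
finger_gap: 0.0855
```

```bash
python3 - <<'E'
from h import *
T,R=trough(-9.9,0);go([.3877,-.2735,.137],R)
E
```

```text
t 2.48 tcp [ 0.3839 -0.2687  0.1286] q [ 0.67  0.34 -0.15  2.11  0.07  0.7  -1.26] gap 0.0855 F [-0.8  0.1  0.3]
shift mm [ 4.1 -4.5 -8.5] turn deg [0.42 0.32 0.57]
```

carry_out(
  moves=".004 -.0045 -.0085 .4 .3 .5 0;0 0 0 0 0 0 0;0 0 0 0 0 0 0",
)

```text
time: 2.73
ee_pos: [0.3883, -0.2736, 0.1381]
tcp_rot: [-0.644, 0.765, 0.0, 0.0]
ft_force: [-0.7, 0.2, 0.5]
finger_gap: 0.0857
```

```bash
python3 - <<'E'
from h import *
T,R=trough(-9.9,0);go([.3877,-.2735,.137],R)
E
```

```text
t 2.73 tcp [ 0.3883 -0.2736  0.1381] q [ 0.67  0.33 -0.15  2.1   0.07  0.71 -1.27] gap 0.0857 F [-0.7  0.2  0.5]
shift mm [0.  0.6 1.1] turn deg [0.02 0.03 0.12]
```

carry_out(
  moves="0 0 0 0 0 0 .5;0 0 0 0 0 0 .6;0 0 0 0 0 0 .7;0 0 0 0 0 0 .8;0 0 0 0 0 0 .9;0 0 0 0 0 0 1;0 0 0 0 0 0 1;0 0 0 0 0 0 1;0 0 0 0 0 0 1;0 0 0 0 0 0 1",
  newtons=100,
)

```text
time: 3.57
ee_pos: [0.3898, -0.2745, 0.1409]
tcp_rot: [-0.644, 0.765, -0.002, 0.001]
ft_force: [0.2, -0.6, 1.5]
finger_gap: 0.0147
```

carry_out(
  moves="0 0 -.002 0 0 0 1;0 0 -.004 0 0 0 1;0 0 -.006 0 0 0 1;0 0 -.006 0 0 0 1;0 0 -.004 0 0 0 1;0 0 -.002 0 0 0 1;0 0 0 0 0 0 1",
)

```text
time: 4.15
ee_pos: [0.3864, -0.2727, 0.1648]
tcp_rot: [-0.644, 0.765, 0.002, -0.001]
ft_force: [0.8, 0.0, -5.0]
finger_gap: 0.0146
```

```bash
cat > see.py <<'E'
from h import *
import sys
def look(name=None):
    d=get_image("top");P=cloud(d);c=d["color"].astype(int);b,g,r=c[...,0],c[...,1],c[...,2]
    return d,P
E
python3 - <<'E'
from h import *
T,R=trough(-9.9,0);go([.3877,-.2735,.137],R)
d=get_image("scene");cv2.imwrite("pics/c.png",cv2.resize(d["color"][180:400,100:380],None,fx=2.5,fy=2.5))
E
```

```text
t 4.15 tcp [ 0.3864 -0.2727  0.1648] q [ 0.68  0.29 -0.15  2.08  0.06  0.78 -1.26] gap 0.0146 F [ 0.8  0.  -5. ]
shift mm [ 0.6 -1.5 27.8] turn deg [0.22 0.08 0.15]
```

View pics/c.png

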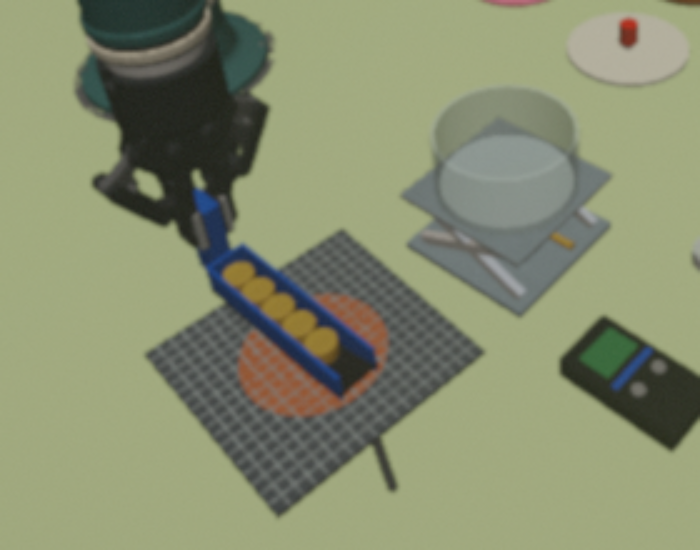

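Held at 14.6 mm opening with a 5 N load. The trough is level and all five slugs are in it. Next I'll lift it higher and turn it.

carry_out(
  moves="0 0 -.004 0 0 0 1;0 0 -.008 0 0 0 1;0 0 -.010 0 0 0 1;0 0 -.010 0 0 0 1;0 0 -.010 0 0 0 1;0 0 -.008 0 0 -2 1;0 0 -.004 0 0 -4 1;0 0 0 0 0 -6 1;0 0 0 0 0 -7 1;0 0 0 0 0 -7 1;0 0 0 0 0 -7 1;0 0 0 0 0 -7 1",
)

```text
time: 5.2
ee_pos: [0.3877, -0.2734, 0.2305]
tcp_rot: [0.872, -0.489, 0.001, 0.001]
ft_force: [0.9, 0.3, -5.2]
finger_gap: 0.015
```

carry_out(
  moves="0 0 0 0 0 -7 1;0 0 0 0 0 -7 1;0 0 0 0 0 -7 1;0 0 0 0 0 -7 1;0 0 0 0 0 -7 1;0 0 0 0 0 -7 1;0 0 0 0 0 -7 1;0 0 0 0 0 -7 1;0 0 0 0 0 -6 1;0 0 0 0 0 -3 1;0 0 0 0 0 0 1",
)

```text
time: 6.12
ee_pos: [0.3903, -0.2763, 0.2422]
tcp_rot: [0.997, 0.073, 0.006, 0.009]
ft_force: [0.1, -0.6, -3.8]
finger_gap: 0.0148
```

```bash
python3 - <<'E'
from h import *
T,R=trough(100,0);go([.513,-.165,.23],R)
E
```

```text
t 6.12 tcp [ 0.3903 -0.2763  0.2422] q [ 0.91  0.2  -0.41  2.    0.11  0.94  0.59] gap 0.0148 F [ 0.1 -0.6 -3.8]
shift mm [137.5 -92.4  11.9] turn deg [ 1.05 -0.55 -1.58]
```

carry_out(
  moves=".005 -.0035 0 .2 -.1 -.3 1;.010 -.007 0 .2 -.1 -.3 1;.014 -.0095 0 .2 -.1 -.3 1;.016 -.011 0 .2 -.1 -.3 1;.016 -.011 0 .2 -.1 -.3 1;.016 -.011 0 0 0 0 1;.016 -.011 0 0 0 0 1;.014 -.0095 0 0 0 0 1;.010 -.007 0 0 0 0 1;.006 -.004 0 0 0 0 1;.004 -.002 0 0 0 0 1;0 0 0 0 0 0 1",
)

```text
time: 7.12
ee_pos: [0.5148, -0.1574, 0.2464]
tcp_rot: [0.997, 0.082, 0.004, 0.0]
ft_force: [0.1, 0.2, -5.0]
finger_gap: 0.0144
```

```bash
cat > see.py <<'E'
from h import *
def trough_pose():
    """measure trough axis/lip from slug & wall points in the cameras, in the tool frame"""
    s=status.read_state();C=Ro.from_quat(s["tcp_rot"])
    for n in("top","scene"):
        d=get_image(n);P=cloud(d);c=d["color"].astype(int);b,g,r=c[...,0],c[...,1],c[...,2]
        L=C.inv().apply((P-s["ee_pos"]).reshape(-1,3)).reshape(P.shape) # tool frame
        T=np.stack([-L[...,1],-L[...,0],-L[...,2]],-1) # trough axes, from TCP
        m=(d["z_map"]>0)&(abs(T[...,1])<.04)&(T[...,0]>-.03)&(T[...,0]<.2)&(abs(T[...,2]+.02)<.05)
        w=m&(b>r+25)&(T[...,0]>.02);sl=m&(r>b+40)&(r>g+10)
        for k,q in(("wall",w),("slug",sl)):
            p=T[q]
            if len(p)>10: print(n,k,len(p),"x %.3f..%.3f"%tuple(np.percentile(p[:,0],[1,99])),"y",p[:,1].mean().round(4),"z",np.median(p[:,2]).round(4),"slope z/x,y/x",np.polyfit(p[:,0],p[:,2],1)[0].round(3),np.polyfit(p[:,0],p[:,1],1)[0].round(3))
        yield n,d
E
python3 - <<'E'
from see import *
for n,d in trough_pose(): cv2.imwrite(f"pics/d{n}.png",d["color"])
T,R=trough(100,0);go([.513,-.165,.23],R)
E
```

```text
top wall 421 x 0.021..0.159 y -0.0002 z -0.0288 slope z/x,y/x -0.004 -0.005
top slug 477 x 0.017..0.131 y 0.0009 z -0.0339 slope z/x,y/x -0.006 0.007
scene wall 277 x 0.021..0.156 y -0.0135 z -0.0324 slope z/x,y/x 0.009 0.005
scene slug 196 x 0.027..0.147 y 0.0011 z -0.0318 slope z/x,y/x -0.031 0.035
t 7.22 tcp [ 0.5137 -0.1588  0.2462] q [ 0.64  0.32 -0.48  1.85  0.17  1.    0.25] gap 0.0148 F [-1.1 -1.  -4.8]
shift mm [-1.8  6.  16.2] turn deg [ 0.11 -0.35 -0.65]
```

View pics/dscene.png

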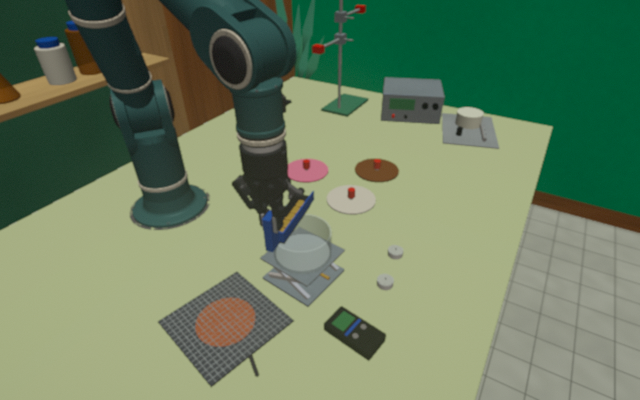

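The trough is above the dish with its lip past the dish centre. Measured from the TCP the lip is about (163, 0, -41) mm. I'll start tilting.

carry_out(
  moves="0 0 0 -2 0 0 1;0 0 0 -2 0 0 1;0 0 0 -2 0 0 1;0 0 0 -2 0 0 1;0 0 0 -2 0 0 1;0 0 0 -2 0 0 1;0 0 0 -2 0 0 1;0 0 0 -2 0 0 1;0 0 0 -2 0 0 1;0 0 0 -1 0 0 1;0 0 0 0 0 0 1",
)

```text
time: 8.13
ee_pos: [0.5043, -0.1719, 0.2459]
tcp_rot: [0.982, 0.066, 0.011, 0.174]
ft_force: [0.4, 0.7, -4.5]
finger_gap: 0.0145
```

```bash
cat >> see.py <<'E'
DC=np.array([.492,-.040,.135]);LIP=np.array([.163,0,-.041])
def info(yaw,tilt,liptarget):
    s=status.read_state();C=Ro.from_quat(s["tcp_rot"])
    T=C*Ro.from_matrix(np.array([[0,-1,0],[-1,0,0],[0,0,-1.]]))
    ax=T.as_matrix();h=ax[:,0];th=-np.degrees(np.arcsin(h[2]));lip=s["ee_pos"]+T.apply(LIP)
    # underside clearance over the dish's outer rim edge
    hh=h[:2]/np.linalg.norm(h[:2]);u=np.linspace(0,.17,300)
    cl=[]
    for y in(-.017,.017):
        p=s["ee_pos"]+T.apply(np.stack([LIP[0]-u,0*u+y,0*u+LIP[2]-.011],-1))
        rr=np.linalg.norm(p[:,:2]-DC[:2],axis=1);k=(rr<.067)&(rr>.061);cl.append((p[k,2]-.135).min() if k.any() else 9)
    print("tilt %.2f yaw %.1f sideroll %.2f"%(th,np.degrees(np.arctan2(h[1],h[0])),np.degrees(np.arcsin(ax[2,1]))),"lip rel dish mm",((lip-DC)*1e3).round(1),"lip z",lip[2].round(4),"rim clearance mm",np.round(np.array(cl)*1e3,1))
    t2,R=trough(yaw,tilt);go(DC+np.array(liptarget)-t2.apply(LIP),R)
def slugs(save=None):
    s=status.read_state();C=Ro.from_quat(s["tcp_rot"])
    for n in("top","scene"):
        d=get_image(n);P=cloud(d);c=d["color"].astype(int);b,g,r=c[...,0],c[...,1],c[...,2]
        L=C.inv().apply((P-s["ee_pos"]).reshape(-1,3)).reshape(P.shape);T=np.stack([-L[...,1],-L[...,0],-L[...,2]],-1)
        br=(d["z_map"]>0)&(r>b+40)&(r>g+10)
        m=br&(abs(T[...,1])<.025)&(T[...,0]>0)&(T[...,0]<.2)&(abs(T[...,2]+.034)<.03)
        o=br&~m&(np.linalg.norm(P[...,:2]-DC[:2],axis=-1)<.064)&(P[...,2]<.13)
        x=(LIP[0]-T[m][:,0])*1e3
        print(n,"behind lip mm",np.histogram(x,bins=np.arange(-20,160,12))[0] if m.any() else None,"range",np.percentile(x,[1,99]).round(0) if m.any() else None,"in dish px",int(o.sum()))
        if save: cv2.imwrite(f"pics/{save}_{n}.png",d["color"])
E
python3 -c "
from see import *
info(100,24,[0,0,.0]);slugs()"
```

```text
tilt 20.11 yaw 97.7 sideroll 0.04 lip rel dish mm [-6.3  5.8 16.4] lip z 0.1514 rim clearance mm [29.1 27.9]
t 8.13 tcp [ 0.5043 -0.1719  0.2459] q [ 0.42  0.26 -0.41  1.97  0.56  0.95 -0.17] gap 0.0145 F [ 0.4  0.7 -4.5]
shift mm [10.8 -2.7  6.6] turn deg [-3.89  0.91 -2.13]
top behind lip mm [ 0  0  0  0 34 51 42 55 39  0  0  0  0  0] range [32. 87.] in dish px 4
scene behind lip mm [ 0  0  0  0  6 15 10 16 11 19 13 18  6  1] range [ 32. 133.] in dish px 8
```

```bash
python3 -c "
from see import *
info(98,23,[0,.004,-.006])"
```

```text
tilt 20.08 yaw 97.7 sideroll 0.01 lip rel dish mm [-5.9  5.4 16.6] lip z 0.1516 rim clearance mm [29.1 28. ]
t 8.23 tcp [ 0.5046 -0.1724  0.2461] q [ 0.42  0.26 -0.4   1.97  0.56  0.95 -0.16] gap 0.0148 F [-0.1 -0.  -4.9]
shift mm [ 6.5 -8.1 13.7] turn deg [-2.92  0.14 -0.32]
```

carry_out(
  moves=".002 -.002 .0035 -.7 0 0 1;.002 -.002 .0035 -.7 0 0 1;.002 -.002 .0035 -.7 0 0 1;.001 -.002 .003 -.7 0 0 1;0 0 0 0 0 0 1;0 0 0 0 0 0 1",
)

```text
time: 8.73
ee_pos: [0.5111, -0.1723, 0.2295]
tcp_rot: [0.978, 0.061, 0.013, 0.199]
ft_force: [0.8, 0.1, -4.5]
finger_gap: 0.0147
```

```bash
python3 -c "
from see import *
info(98,25,[0,.004,-.010]);slugs()"
```

```text
tilt 22.98 yaw 97.1 sideroll -0.09 lip rel dish mm [ 2.7  0.7 -6.9] lip z 0.1281 rim clearance mm [5.9 6.5]
t 8.73 tcp [ 0.5111 -0.1723  0.2295] q [ 0.38  0.29 -0.39  1.98  0.65  0.94 -0.27] gap 0.0147 F [ 0.8  0.1 -4.5]
shift mm [-0.1 -6.1 -4.3] turn deg [-2.02  0.28 -0.84]
top behind lip mm [ 0  0  0  0 35 48 39  7  0  0  0  0  0  0] range [30. 66.] in dish px 3
scene behind lip mm [ 0  0  0  0  7 14 10 14  9 16 10 18  3  1] range [ 32. 136.] in dish px 7
```

carry_out(
  moves="0 -.002 -.001 -.5 0 -.2 1;0 -.001 -.001 -.5 0 -.2 1;0 -.001 -.001 -.5 0 -.2 1;0 -.001 -.001 -.5 0 -.2 1;0 0 0 0 0 0 1;0 0 0 0 0 0 1;0 0 0 0 0 0 1",
)

```text
time: 9.42
ee_pos: [0.5106, -0.1658, 0.2327]
tcp_rot: [0.974, 0.067, 0.014, 0.218]
ft_force: [0.5, -0.5, -4.9]
finger_gap: 0.0151
```

```bash
python3 -c "
from see import *
info(98,27,[0,.004,-.010]);slugs('e')"
```

```text
tilt 25.19 yaw 97.9 sideroll 0.13 lip rel dish mm [ 0.6  2.9 -8.8] lip z 0.1262 rim clearance mm [7.8 8.1]
t 9.42 tcp [ 0.5106 -0.1658  0.2327] q [ 0.34  0.29 -0.39  1.99  0.69  0.96 -0.32] gap 0.0151 F [ 0.5 -0.5 -4.9]
shift mm [-0.4 -2.9 -4.5] turn deg [-1.81  0.17 -0.06]
top behind lip mm [ 0  0  0  0 37 16  0  0  0  0  0  0  0  0] range [29. 44.] in dish px 4
scene behind lip mm [ 0  0  0  0  8  8  8 12 10 14  8 11  1  0] range [ 31. 124.] in dish px 9
```

carry_out(
  moves="0 -.0006 -.001 -.5 0 0 1;0 -.0006 -.001 -.5 0 0 1;0 0 0 0 0 0 1;0 0 0 0 0 0 1;0 0 0 0 0 0 1",
)

```text
time: 9.93
ee_pos: [0.5103, -0.1642, 0.2341]
tcp_rot: [0.972, 0.067, 0.014, 0.227]
ft_force: [0.3, 0.5, -4.4]
finger_gap: 0.0146
```

```bash
python3 -c "
from see import *
info(98,27,[0,.004,-.011]);slugs()"
```

```text
tilt 26.30 yaw 97.9 sideroll 0.12 lip rel dish mm [ 0.7  2.5 -9.9] lip z 0.1251 rim clearance mm [7.9 8.2]
t 9.93 tcp [ 0.5103 -0.1642  0.2341] q [ 0.33  0.29 -0.39  2.    0.71  0.97 -0.34] gap 0.0146 F [ 0.3  0.5 -4.4]
shift mm [-0.3 -2.4 -1.7] turn deg [-0.7   0.2  -0.12]
top behind lip mm [ 0  0  0  0 12  0  0  0  0  0  0  0  0  0] range [30. 33.] in dish px 3
scene behind lip mm [ 0  0  0  0  6  8  8  9  8 10 10  8  0  1] range [ 32. 127.] in dish px 7
```

carry_out(
  moves="0 -.0006 -.001 -.5 0 0 1;0 -.0006 -.001 -.5 0 0 1;0 0 0 0 0 0 1;0 0 0 0 0 0 1;0 0 0 0 0 0 1",
)

```text
time: 10.45
ee_pos: [0.51, -0.1621, 0.2354]
tcp_rot: [0.969, 0.066, 0.015, 0.236]
ft_force: [-1.2, -0.3, -4.3]
finger_gap: 0.0146
```

```bash
python3 -c "
from see import *
info(98,28,[0,.004,-.011]);slugs()"
```

```text
tilt 27.39 yaw 97.8 sideroll 0.11 lip rel dish mm [  0.7   2.5 -11. ] lip z 0.124 rim clearance mm [8.3 8.6]
t 10.45 tcp [ 0.51   -0.1621  0.2354] q [ 0.31  0.29 -0.38  2.    0.73  0.97 -0.37] gap 0.0146 F [-1.2 -0.3 -4.3]
shift mm [-0.3 -1.8 -2.4] turn deg [-0.61  0.2  -0.13]
top behind lip mm None range None in dish px 4
scene behind lip mm [0 0 0 0 5 8 7 7 8 8 5 8 0 0] range [ 34. 120.] in dish px 8
```

carry_out(
  moves="0 -.0008 -.001 -.5 0 0 1;0 -.0008 -.001 -.5 0 0 1;0 0 0 0 0 0 1;0 0 0 0 0 0 1;0 0 0 0 0 0 1",
)

```text
time: 10.97
ee_pos: [0.5097, -0.1597, 0.2366]
tcp_rot: [0.967, 0.066, 0.016, 0.246]
ft_force: [-0.2, 1.2, -3.6]
finger_gap: 0.0149
```

```bash
python3 -c "
from see import *
info(98,28,[0,.004,-.012]);slugs('f')
d=cv2.imread('pics/f_scene.png');cv2.imwrite('pics/f.png',cv2.resize(d[170:290,220:360],None,fx=5,fy=5,interpolation=cv2.INTER_CUBIC))"
```

```text
tilt 28.50 yaw 97.8 sideroll 0.10 lip rel dish mm [  0.7   2.8 -12.2] lip z 0.1228 rim clearance mm [8.4 8.8]
t 10.97 tcp [ 0.5097 -0.1597  0.2366] q [ 0.3   0.29 -0.38  2.    0.75  0.99 -0.4 ] gap 0.0149 F [-0.2  1.2 -3.6]
shift mm [-0.3 -0.6  0.6] turn deg [ 0.5   0.2  -0.16]
top behind lip mm None range None in dish px 3
scene behind lip mm [0 0 0 0 5 7 5 6 8 7 6 4 0 1] range [ 33. 129.] in dish px 8
```

View pics/f.png

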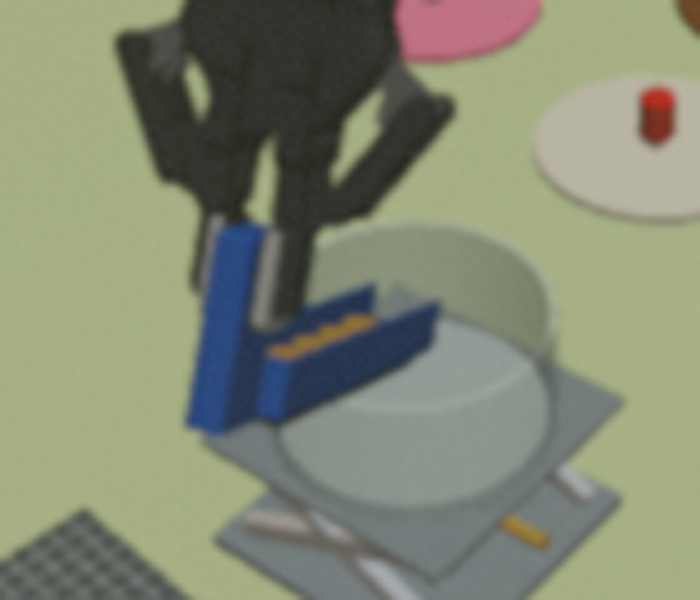

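Scene crop: the trough leans into the dish and its lip (425,330) is inside the mouth. A row of gold tops shows above the near wall, and the dish is still empty. I'll keep tilting.

carry_out(
  moves="0 -.0004 -.0014 -.5 0 0 1;0 -.0004 -.0014 -.5 0 0 1;0 0 0 0 0 0 1;0 0 0 0 0 0 1;0 0 0 0 0 0 1",
)

```text
time: 11.48
ee_pos: [0.5094, -0.1576, 0.2389]
tcp_rot: [0.965, 0.065, 0.017, 0.255]
ft_force: [-0.2, -0.3, -3.1]
finger_gap: 0.0145
```

```bash
python3 -c "
from see import *
info(98,30,[0,.004,-.012]);slugs()"
```

```text
tilt 29.61 yaw 97.8 sideroll 0.08 lip rel dish mm [  0.9   2.7 -12.2] lip z 0.1228 rim clearance mm [ 9.6 10.3]
t 11.48 tcp [ 0.5094 -0.1576  0.2389] q [ 0.28  0.29 -0.38  2.01  0.77  1.   -0.42] gap 0.0145 F [-0.2 -0.3 -3.1]
shift mm [-0.3 -1.4 -2. ] turn deg [-0.39  0.2  -0.18]
top behind lip mm None range None in dish px 4
scene behind lip mm [ 0  0  0  2 11  4  5  4  7  2  7  2  0  0] range [ 24. 114.] in dish px 9
```

carry_out(
  moves="0 -.0004 -.0014 -.5 0 0 1;0 -.0004 -.0014 -.5 0 0 1;0 0 0 0 0 0 1;0 0 0 0 0 0 1;0 0 0 0 0 0 1",
)

```text
time: 12.0
ee_pos: [0.5091, -0.1555, 0.2412]
tcp_rot: [0.962, 0.065, 0.017, 0.264]
ft_force: [0.7, 0.7, -5.1]
finger_gap: 0.015
```

```bash
python3 -c "
from see import *
info(98,31,[0,.004,-.013]);slugs()"
```

```text
tilt 30.71 yaw 97.8 sideroll 0.08 lip rel dish mm [  0.9   2.6 -12.3] lip z 0.1227 rim clearance mm [11.  11.6]
t 12.0 tcp [ 0.5091 -0.1555  0.2412] q [ 0.27  0.28 -0.38  2.01  0.78  1.01 -0.45] gap 0.015 F [ 0.7  0.7 -5.1]
shift mm [-0.3 -1.8 -1. ] turn deg [-0.29  0.21 -0.19]
top behind lip mm None range None in dish px 3
scene behind lip mm [ 0  2 19 11  6  4  5  3  1  2  3  0  0  0] range [  2. 105.] in dish px 8
```

The row has started to slide at about 30°. I'll hold and watch.

carry_out(
  moves="0 0 0 0 0 0 1;0 0 0 0 0 0 1",
)

```text
time: 12.27
ee_pos: [0.509, -0.1558, 0.2412]
tcp_rot: [0.962, 0.065, 0.017, 0.264]
ft_force: [-0.0, -0.7, -4.6]
finger_gap: 0.0151
```

```bash
python3 -c "
from see import *
info(98,31,[0,.004,-.013]);slugs()"
```

```text
tilt 30.72 yaw 97.7 sideroll 0.08 lip rel dish mm [  0.9   2.3 -12.3] lip z 0.1227 rim clearance mm [10.8 11.4]
t 12.27 tcp [ 0.509  -0.1558  0.2412] q [ 0.27  0.28 -0.38  2.01  0.78  1.01 -0.45] gap 0.0151 F [-0.  -0.7 -4.6]
shift mm [-0.2 -2.1 -1.1] turn deg [-0.28  0.23 -0.22]
top behind lip mm None range None in dish px 3
scene behind lip mm [ 0  1 18 13  6  4  3  3  2  1  2  0  0  0] range [  3. 104.] in dish px 8
```

carry_out(
  moves="0 -.0002 -.0014 -.5 0 0 1;0 0 0 0 0 0 1;0 0 0 0 0 0 1;0 0 0 0 0 0 1",
)

```text
time: 12.7
ee_pos: [0.5089, -0.1548, 0.2424]
tcp_rot: [0.961, 0.065, 0.017, 0.269]
ft_force: [-1.3, 0.3, -3.8]
finger_gap: 0.0148
```

```bash
python3 -c "
from see import *
info(98,31,[0,.004,-.013]);slugs()"
```

```text
tilt 31.27 yaw 97.7 sideroll 0.08 lip rel dish mm [  1.    2.1 -12.2] lip z 0.1228 rim clearance mm [11.7 12. ]
t 12.7 tcp [ 0.5089 -0.1548  0.2424] q [ 0.26  0.28 -0.38  2.01  0.79  1.02 -0.46] gap 0.0148 F [-1.3  0.3 -3.8]
shift mm [-0.2 -1.9  0.4] turn deg [ 0.27  0.22 -0.22]
top behind lip mm None range None in dish px 4
scene behind lip mm [ 0  2 19 10  6  1  3  1  2  2  0  0  0  0] range [ 2. 91.] in dish px 11
```

carry_out(
  moves="0 -.0002 -.0014 -.5 0 0 1;0 0 0 0 0 0 1;0 0 0 0 0 0 1;0 0 0 0 0 0 1",
)

```text
time: 13.13
ee_pos: [0.5088, -0.1539, 0.2436]
tcp_rot: [0.96, 0.065, 0.018, 0.274]
ft_force: [0.0, -0.0, -4.6]
finger_gap: 0.0148
```

```bash
python3 -c "
from see import *
info(98,32,[0,.004,-.013]);slugs('g')"
```

```text
tilt 31.82 yaw 97.7 sideroll 0.08 lip rel dish mm [  1.    1.9 -12.1] lip z 0.1229 rim clearance mm [12.4 12.7]
t 13.13 tcp [ 0.5088 -0.1539  0.2436] q [ 0.25  0.28 -0.38  2.01  0.8   1.02 -0.47] gap 0.0148 F [ 0.  -0.  -4.6]
shift mm [-0.2 -2.5 -1. ] turn deg [-0.18  0.23 -0.23]
top behind lip mm None range None in dish px 4
scene behind lip mm [ 0  4 18  8  5  2  0  0  1  0  0  0  0  0] range [ 0. 68.] in dish px 8
```

carry_out(
  moves="0 -.0005 -.0008 -.5 0 0 1;0 0 0 0 0 0 1;0 0 0 0 0 0 1;0 0 0 0 0 0 1",
)

```text
time: 13.57
ee_pos: [0.5087, -0.1533, 0.2442]
tcp_rot: [0.958, 0.064, 0.018, 0.278]
ft_force: [-0.4, -0.2, -3.0]
finger_gap: 0.0148
```

```bash
python3 -c "
from see import *
info(98,32,[0,.004,-.013]);slugs()"
```

```text
tilt 32.39 yaw 97.7 sideroll 0.07 lip rel dish mm [  1.1   1.4 -12.7] lip z 0.1223 rim clearance mm [12.1 12.7]
t 13.57 tcp [ 0.5087 -0.1533  0.2442] q [ 0.25  0.28 -0.38  2.01  0.81  1.03 -0.48] gap 0.0148 F [-0.4 -0.2 -3. ]
shift mm [-0.2 -2.2 -0.1] turn deg [ 0.39  0.24 -0.25]
top behind lip mm [0 0 0 0 0 0 0 0 0 0 0 0 0 0] range [-37. -37.] in dish px 26
scene behind lip mm [ 0  0 17  8  1  0  2  0  0  0  0  0  0  0] range [-37.  59.] in dish px 38
```

carry_out(
  moves="0 -.0005 -.0008 -.5 0 0 1;0 0 0 0 0 0 1;0 0 0 0 0 0 1;0 0 0 0 0 0 1",
)

```text
time: 14.0
ee_pos: [0.5089, -0.1524, 0.2451]
tcp_rot: [0.957, 0.064, 0.019, 0.283]
ft_force: [0.0, 0.0, -3.5]
finger_gap: 0.0147
```

```bash
python3 -c "
from see import *
info(98,33,[0,.004,-.013]);slugs('h')
d=cv2.imread('pics/h_scene.png');cv2.imwrite('pics/hh.png',cv2.resize(d[200:290,240:350],None,fx=7,fy=6.5,interpolation=cv2.INTER_CUBIC))"
```

```text
tilt 32.96 yaw 97.7 sideroll 0.02 lip rel dish mm [  1.6   1.  -13. ] lip z 0.122 rim clearance mm [12.1 12.7]
t 14.0 tcp [ 0.5089 -0.1524  0.2451] q [ 0.24  0.29 -0.38  2.02  0.82  1.04 -0.49] gap 0.0147 F [ 0.   0.  -3.5]
shift mm [-0.5 -2.7 -1.8] turn deg [-0.04  0.2  -0.28]
top behind lip mm None range None in dish px 28
scene behind lip mm [27  2 15  6  1  0  1  0  0  0  0  0  0  0] range [-36.  42.] in dish px 69
```

View pics/hh.png

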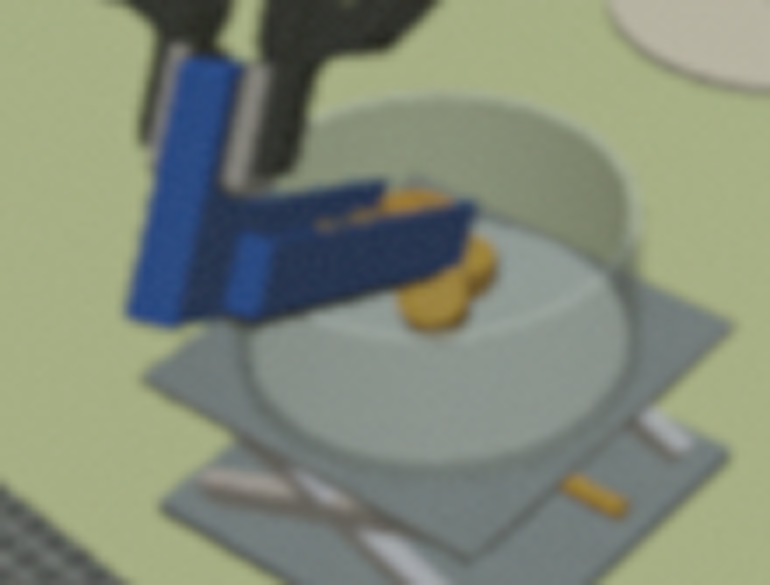

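Two slugs are in the dish, at crop (435,305) and (480,265). A third sits at the lip, at (420,200). I'll hold briefly.

carry_out(
  moves="0 0 0 0 0 0 1;0 0 0 0 0 0 1",
)

```text
time: 14.27
ee_pos: [0.5089, -0.1526, 0.2452]
tcp_rot: [0.957, 0.064, 0.019, 0.283]
ft_force: [0.2, 0.4, -3.5]
finger_gap: 0.0148
```

```bash
python3 -c "
from see import *
info(98,33,[0,.004,-.013]);slugs('i')"
```

```text
tilt 32.97 yaw 97.7 sideroll 0.01 lip rel dish mm [  1.6   0.9 -12.9] lip z 0.1221 rim clearance mm [12.2 12.8]
t 14.27 tcp [ 0.5089 -0.1526  0.2452] q [ 0.24  0.29 -0.38  2.02  0.82  1.04 -0.49] gap 0.0148 F [ 0.2  0.4 -3.5]
shift mm [-0.5 -2.9 -1.8] turn deg [-0.03  0.2  -0.29]
top behind lip mm None range None in dish px 34
scene behind lip mm [ 5  1 16  5  1  0  1  0  0  0  0  0  0  0] range [-36.  42.] in dish px 74
```

carry_out(
  moves="0 -.0005 -.0012 -.4 0 0 1;0 0 0 0 0 0 1;0 0 0 0 0 0 1",
)

```text
time: 14.62
ee_pos: [0.5087, -0.1515, 0.246]
tcp_rot: [0.956, 0.064, 0.019, 0.287]
ft_force: [-0.6, -0.6, -3.5]
finger_gap: 0.0147
```

```bash
python3 -c "
from see import *
info(98,33,[0,.004,-.013]);slugs('j')"
```

```text
tilt 33.41 yaw 97.6 sideroll 0.01 lip rel dish mm [  1.6   1.  -13. ] lip z 0.122 rim clearance mm [12.9 13.5]
t 14.62 tcp [ 0.5087 -0.1515  0.246 ] q [ 0.23  0.29 -0.38  2.02  0.83  1.04 -0.5 ] gap 0.0147 F [-0.6 -0.6 -3.5]
shift mm [-0.5 -2.4 -0.6] turn deg [ 0.41  0.21 -0.31]
top behind lip mm None range None in dish px 15
scene behind lip mm [ 4  1 16  4  1  0  0  0  0  0  0  0  0  0] range [-36.  27.] in dish px 76
```

carry_out(
  moves="0 -.0005 -.0012 -.4 0 0 1;0 0 0 0 0 0 1;0 0 0 0 0 0 1",
)

```text
time: 14.97
ee_pos: [0.5086, -0.1503, 0.2468]
tcp_rot: [0.955, 0.064, 0.019, 0.29]
ft_force: [0.5, -0.0, -3.4]
finger_gap: 0.0146
```

```bash
python3 -c "
from see import *
info(98,33,[0,.004,-.013]);slugs('k')"
```

```text
tilt 33.84 yaw 97.6 sideroll 0.00 lip rel dish mm [  1.6   1.2 -13. ] lip z 0.122 rim clearance mm [13.6 14.2]
t 14.97 tcp [ 0.5086 -0.1503  0.2468] q [ 0.23  0.29 -0.38  2.02  0.83  1.05 -0.51] gap 0.0146 F [ 0.5 -0.  -3.4]
shift mm [-0.5 -1.9  0.7] turn deg [ 0.84  0.21 -0.31]
top behind lip mm None range None in dish px 1
scene behind lip mm [ 5  1 14  5  1  2  0  0  0  0  0  0  0  0] range [-36.  43.] in dish px 76
```

carry_out(
  moves="0 -.0005 -.0012 -.4 0 0 1;0 0 0 0 0 0 1;0 0 0 0 0 0 1",
)

```text
time: 15.32
ee_pos: [0.5084, -0.1492, 0.2476]
tcp_rot: [0.953, 0.063, 0.02, 0.294]
ft_force: [-0.1, -0.6, -3.3]
finger_gap: 0.0148
```

```bash
python3 -c "
from see import *
info(98,33,[0,.004,-.013]);slugs('l')"
```

```text
tilt 34.27 yaw 97.6 sideroll -0.00 lip rel dish mm [  1.6   1.4 -13.1] lip z 0.1219 rim clearance mm [14.  14.9]
t 15.32 tcp [ 0.5084 -0.1492  0.2476] q [ 0.22  0.29 -0.38  2.02  0.84  1.05 -0.52] gap 0.0148 F [-0.1 -0.6 -3.3]
shift mm [-0.5 -1.4  2. ] turn deg [ 1.27  0.21 -0.32]
top behind lip mm None range None in dish px 0
scene behind lip mm [ 7  2 14  4  0  3  0  0  0  0  0  0  0  0] range [-37.  47.] in dish px 71
```

carry_out(
  moves="0 -.0003 -.0012 -.4 0 0 1;0 0 0 0 0 0 1;0 0 0 0 0 0 1",
)

```text
time: 15.67
ee_pos: [0.5083, -0.1483, 0.2485]
tcp_rot: [0.952, 0.063, 0.02, 0.298]
ft_force: [0.0, -0.4, -3.4]
finger_gap: 0.0148
```

```bash
python3 -c "
from see import *
info(98,35,[0,.004,-.013]);slugs('m')"
```

```text
tilt 34.71 yaw 97.6 sideroll -0.01 lip rel dish mm [  1.7   1.4 -13. ] lip z 0.122 rim clearance mm [14.8 15.5]
t 15.67 tcp [ 0.5083 -0.1483  0.2485] q [ 0.22  0.29 -0.38  2.02  0.85  1.06 -0.53] gap 0.0148 F [ 0.  -0.4 -3.4]
shift mm [-0.5 -2.5 -2.4] turn deg [-0.29  0.22 -0.33]
top behind lip mm None range None in dish px 0
scene behind lip mm [ 4  4 13  1  0  0  2  0  0  0  0  0  0  0] range [-36.  58.] in dish px 72
```

carry_out(
  moves="0 -.0003 -.0012 -.4 0 0 1;0 0 0 0 0 0 1;0 0 0 0 0 0 1",
)

```text
time: 16.02
ee_pos: [0.5081, -0.1473, 0.2494]
tcp_rot: [0.951, 0.063, 0.02, 0.301]
ft_force: [1.0, -0.9, -4.3]
finger_gap: 0.0147
```

```bash
python3 -c "
from see import *
info(98,35,[0,.004,-.013]);slugs('n')"
```

```text
tilt 35.14 yaw 97.6 sideroll -0.01 lip rel dish mm [  1.7   1.4 -13. ] lip z 0.122 rim clearance mm [15.3 16.3]
t 16.02 tcp [ 0.5081 -0.1473  0.2494] q [ 0.21  0.29 -0.38  2.02  0.85  1.07 -0.54] gap 0.0147 F [ 1.  -0.9 -4.3]
shift mm [-0.5 -2.2 -1.2] turn deg [ 0.14  0.22 -0.34]
top behind lip mm None range None in dish px 0
scene behind lip mm [ 4  2 13  1  0  0  0  0  0  0  0  0  0  0] range [-36.  16.] in dish px 73
```

carry_out(
  moves="0 -.0004 -.0010 -.4 0 0 1;0 0 0 0 0 0 1;0 0 0 0 0 0 1",
)

```text
time: 16.37
ee_pos: [0.5082, -0.1464, 0.2503]
tcp_rot: [0.95, 0.063, 0.021, 0.305]
ft_force: [0.0, 0.7, -2.8]
finger_gap: 0.0148
```

```bash
python3 -c "
from see import *
info(98,35,[0,.004,-.013]);slugs('o')"
```

```text
tilt 35.59 yaw 97.5 sideroll -0.05 lip rel dish mm [  2.    1.4 -12.9] lip z 0.1221 rim clearance mm [15.9 16.9]
t 16.37 tcp [ 0.5082 -0.1464  0.2503] q [ 0.2   0.29 -0.38  2.02  0.86  1.07 -0.55] gap 0.0148 F [ 0.   0.7 -2.8]
shift mm [-0.7 -2.   0.1] turn deg [ 0.59  0.19 -0.37]
top behind lip mm None range None in dish px 0
scene behind lip mm [26  0  7  2  0  0  0  0  0  0  0  0  0  0] range [-37.  17.] in dish px 68
```

carry_out(
  moves="0 -.0004 -.0010 -.4 0 0 1;0 0 0 0 0 0 1;0 0 0 0 0 0 1",
)

```text
time: 16.72
ee_pos: [0.5081, -0.1455, 0.251]
tcp_rot: [0.949, 0.063, 0.021, 0.308]
ft_force: [-0.3, 0.3, -3.8]
finger_gap: 0.0149
```

```bash
python3 -c "
from see import *
info(98,36,[0,.004,-.013]);slugs('p')
d=cv2.imread('pics/p_scene.png');cv2.imwrite('pics/pp.png',cv2.resize(d[200:290,240:350],None,fx=7,fy=6.5,interpolation=cv2.INTER_CUBIC))"
```

```text
tilt 36.02 yaw 97.5 sideroll -0.06 lip rel dish mm [  2.    1.3 -13.1] lip z 0.1219 rim clearance mm [16.5 17.2]
t 16.72 tcp [ 0.5081 -0.1455  0.251 ] q [ 0.2   0.29 -0.38  2.02  0.86  1.08 -0.56] gap 0.0149 F [-0.3  0.3 -3.8]
shift mm [-0.7 -2.3 -1.7] turn deg [ 0.02  0.2  -0.38]
top behind lip mm None range None in dish px 0
scene behind lip mm [32  0  5  4  0  0  0  0  0  0  0  0  0  0] range [-28.  18.] in dish px 69
```

View pics/pp.png

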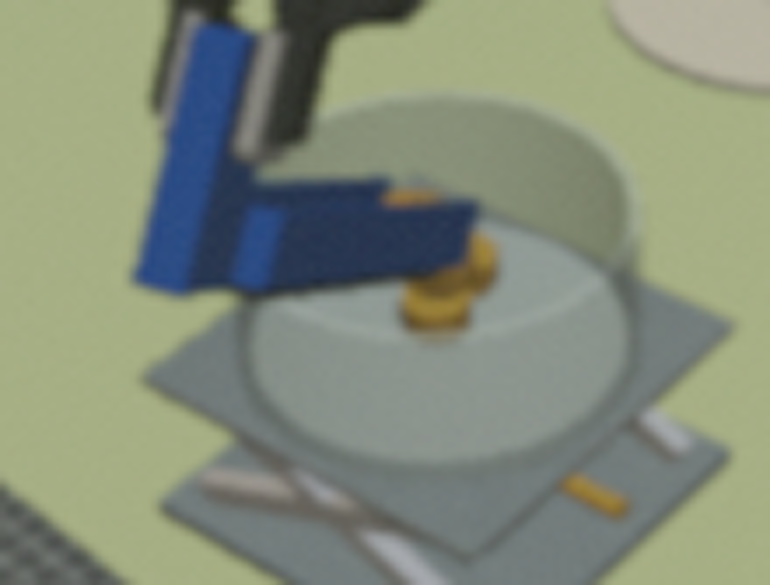

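A third slug now lies on the two in the dish, at crop (440,283). The fourth waits at the lip, at (410,198). I'll level now.

carry_out(
  moves="0 0 0 3 0 0 1;0 0 0 3.5 0 0 1;0 0 0 4 0 0 1;0 0 0 4 0 0 1;0 0 0 4 0 0 1;0 0 0 4 0 0 1;0 0 0 4 0 0 1;0 0 0 4 0 0 1;0 0 0 3 0 0 1;0 0 0 1 0 0 1;0 0 0 0 0 0 1",
)

```text
time: 17.73
ee_pos: [0.5076, -0.146, 0.2515]
tcp_rot: [0.998, 0.07, -0.0, 0.002]
ft_force: [0.7, 0.8, -3.7]
finger_gap: 0.0144
```

```bash
python3 -c "
from see import *
info(98,-3,[0,.04,.08]);slugs('q')
for _ in trough_pose(): pass
T,R=trough(98,-3);go([.50,-.165,.26],R)"
```

```text
tilt 0.22 yaw 98.0 sideroll 0.02 lip rel dish mm [-7.  55.2 74.9] lip z 0.2099 rim clearance mm [64.3 64.3]
t 17.73 tcp [ 0.5076 -0.146   0.2515] q [ 0.6   0.3  -0.46  1.87  0.16  1.01  0.21] gap 0.0144 F [ 0.7  0.8 -3.7]
shift mm [ 4.9 18.1  4.2] turn deg [ 3.22  0.02 -0.02]
top behind lip mm [ 0 13 60 40 59 25  0  0  0  0  0  0  0  0] range [ 1. 46.] in dish px 103
scene behind lip mm [ 0  3 38 28 27 26  0  0  0  0  0  0  0  0] range [ 3. 46.] in dish px 167
top wall 461 x 0.021..0.159 y 0.0006 z -0.0288 slope z/x,y/x 0.011 0.002
top slug 194 x 0.118..0.163 y 0.0001 z -0.0316 slope z/x,y/x 0.194 -0.009
scene wall 305 x 0.021..0.158 y -0.0131 z -0.0318 slope z/x,y/x -0.009 -0.003
scene slug 122 x 0.118..0.161 y 0.0015 z -0.03 slope z/x,y/x 0.188 -0.05
t 17.93 tcp [ 0.5077 -0.1436  0.2515] q [ 0.6   0.29 -0.46  1.87  0.16  1.01  0.21] gap 0.0148 F [ 0.1  0.4 -3.6]
shift mm [-10.7  20.1  -8.4] turn deg [3.22 0.02 0.2 ]
```

Levelled, with two slugs left in the trough 1 to 46 mm behind the lip. I'll carry it back with the lip slightly up.

carry_out(
  moves="-.004 .003 -.001 1.5 0 0 1;-.009 .008 -.001 1.5 0 0 1;-.012 .0105 -.001 1.5 0 0 1;-.013 .011 -.001 0 0 0 1;-.013 .011 -.001 0 0 0 1;-.013 .011 -.001 0 0 0 1;-.013 .011 -.001 0 0 0 1;-.013 .011 -.001 0 0 0 1;-.012 .0105 -.001 0 0 0 1;-.010 .009 0 0 0 0 1;-.006 .005 0 0 0 0 1;-.002 .002 0 0 0 0 1",
)

```text
time: 18.93
ee_pos: [0.4042, -0.2557, 0.2544]
tcp_rot: [0.996, 0.087, -0.004, -0.034]
ft_force: [0.2, 0.5, -2.6]
finger_gap: 0.0148
```

```bash
python3 -c "
from see import *
slugs()
T,R=trough(-10,-4);go([.3973,-.269,.24],R)"
```

```text
top behind lip mm [ 0  8 54 33 55 22  0  0  0  0  0  0  0  0] range [ 2. 45.] in dish px 143
scene behind lip mm [ 0  9 38 31 28 18  0  0  0  0  0  0  0  0] range [ 1. 45.] in dish px 168
t 19.03 tcp [ 0.4049 -0.2551  0.2545] q [ 0.89  0.22 -0.41  1.94  0.04  1.04  0.64] gap 0.0149 F [ 0.2 -0.2 -2.2]
shift mm [-9.9 13.3 13.6] turn deg [3.0000e-02 7.6800e+00 1.0979e+02]
```

carry_out(
  moves="0 0 0 0 .2 3 1;0 0 0 0 .35 5 1;0 0 0 0 .49 7 1;0 0 0 0 .49 7 1;0 0 0 0 .49 7 1;0 0 0 0 .49 7 1;0 0 0 0 .49 7 1;0 0 0 0 .49 7 1;0 0 0 0 .49 7 1;0 0 0 0 .49 7 1;0 0 0 0 .49 7 1;0 0 0 0 .49 7 1",
)

```text
time: 20.03
ee_pos: [0.4137, -0.2397, 0.254]
tcp_rot: [0.82, -0.571, 0.018, -0.031]
ft_force: [0.4, -0.1, -1.9]
finger_gap: 0.015
```

carry_out(
  moves="0 0 0 0 .49 7 1;0 0 0 0 .49 7 1;0 0 0 0 .4 6 1;0 0 0 0 .3 4 1;0 0 0 0 0 2 1;0 0 0 0 0 0 1",
)

```text
time: 20.53
ee_pos: [0.4167, -0.2298, 0.2531]
tcp_rot: [-0.666, 0.745, -0.019, 0.027]
ft_force: [0.4, -0.6, -2.6]
finger_gap: 0.0148
```

```bash
python3 -c "
from see import *
slugs()
T,R=trough(-10,0);go([.3973,-.269,.19],R)"
```

```text
top behind lip mm [ 0  6 63 43 57 24  0  0  0  0  0  0  0  0] range [ 3. 45.] in dish px 143
scene behind lip mm [ 0 61 69 34 54 22  1  0  0  0  0  0  0  0] range [-1. 47.] in dish px 168
t 20.63 tcp [ 0.4167 -0.2301  0.2532] q [ 0.66  0.15 -0.22  2.03 -0.    0.92 -1.24] gap 0.0148 F [-0.2  0.3 -3.2]
shift mm [41.7 19.1 61.5] turn deg [-3.66  0.92  3.74]
```

carry_out(
  moves=".004 .002 .002 -.5 .1 .5 1;.008 .0035 .004 -.5 .1 .5 1;.010 .004 .006 -.5 .2 .5 1;.010 .004 .006 -.5 .2 .5 1;.006 .003 .006 -.5 .2 .5 1;.003 .002 .006 -.5 .1 .5 1;0 0 .006 -.5 0 .5 1;0 0 .005 0 0 0 1;0 0 .004 0 0 0 1;0 0 .002 0 0 0 1;0 0 0 0 0 0 1",
)

```text
time: 21.55
ee_pos: [0.3908, -0.2724, 0.1981]
tcp_rot: [-0.642, 0.766, 0.003, -0.002]
ft_force: [0.1, 0.1, -3.4]
finger_gap: 0.0147
```

```bash
python3 -c "
from see import *
slugs()
T,R=trough(-10,0);go([.3973,-.269,.155],R)"
```

```text
top behind lip mm [ 0  3 55 32 50 19  0  0  0  0  0  0  0  0] range [ 3. 45.] in dish px 141
scene behind lip mm [ 0 61 75 50 67 33  2  1  1  0  0  0  0  0] range [-0. 60.] in dish px 170
t 21.65 tcp [ 0.3911 -0.2725  0.1987] q [ 0.69  0.25 -0.17  2.04  0.06  0.86 -1.26] gap 0.015 F [ 0.4  0.2 -2.8]
shift mm [-4.6 -5.8 43.6] turn deg [ 0.37 -0.01 -0.06]
```

carry_out(
  moves="-.002 -.002 .004 .3 0 0 1;-.0015 -.002 .006 0 0 0 1;-.001 -.0015 .008 0 0 0 1;0 0 .008 0 0 0 1;0 0 .006 0 0 0 1;0 0 .003 0 0 0 1;0 0 .001 0 0 0 1;0 0 0 0 0 0 1;0 0 0 0 0 0 1",
)

```text
time: 22.4
ee_pos: [0.3987, -0.2682, 0.1592]
tcp_rot: [-0.643, 0.766, -0.0, 0.0]
ft_force: [-0.3, -0.2, -2.4]
finger_gap: 0.0148
```

```bash
python3 -c "
from see import *
T,R=trough(-10,0);go([.3973,-.269,.143],R)
for _ in trough_pose(): pass"
```

```text
t 22.4 tcp [ 0.3987 -0.2682  0.1592] q [ 0.67  0.31 -0.17  2.07  0.07  0.77 -1.29] gap 0.0148 F [-0.3 -0.2 -2.4]
shift mm [ 1.1  1.2 16.2] turn deg [-0.03 -0.02  0.03]
top wall 143 x 0.037..0.160 y 0.0003 z -0.0254 slope z/x,y/x -0.035 -0.059
top slug 454 x 0.043..0.160 y 0.012 z -0.0665 slope z/x,y/x 0.386 -0.263
scene wall 776 x 0.022..0.159 y -0.0004 z -0.0297 slope z/x,y/x 0.032 -0.029
scene slug 986 x 0.038..0.162 y -0.0162 z -0.0656 slope z/x,y/x 0.337 0.198
```

carry_out(
  moves=".0005 .0005 .003 0 0 0 1;.0005 .0005 .003 0 0 0 1;0 0 .002 0 0 0 1;0 0 .002 0 0 0 1;0 0 .001 0 0 0 1;0 0 .001 0 0 0 1;0 0 .001 0 0 0 1;0 0 0 0 0 0 1",
)

```text
time: 23.17
ee_pos: [0.398, -0.2698, 0.146]
tcp_rot: [-0.643, 0.766, -0.002, 0.0]
ft_force: [-0.3, -0.3, -2.0]
finger_gap: 0.0148
```

carry_out(
  moves="0 0 .001 0 0 0 1;0 0 .001 0 0 0 1;0 0 0 0 0 0 1",
)

```text
time: 23.42
ee_pos: [0.3982, -0.2698, 0.1439]
tcp_rot: [-0.643, 0.766, -0.002, 0.0]
ft_force: [-0.1, -0.8, -2.7]
finger_gap: 0.0153
```

```bash
python3 -c "
from see import *
T,R=trough(-10,0);go([.3973,-.269,.141],R)"
```

```text
t 23.42 tcp [ 0.3982 -0.2698  0.1439] q [ 0.67  0.33 -0.17  2.08  0.08  0.73 -1.3 ] gap 0.0153 F [-0.1 -0.8 -2.7]
shift mm [-0.7  1.   2.9] turn deg [-0.19 -0.09  0.  ]
```

carry_out(
  moves="0 0 .001 0 0 0 1;0 0 .001 0 0 0 1;0 0 0 0 0 0 1",
)

```text
time: 23.67
ee_pos: [0.3982, -0.2698, 0.1418]
tcp_rot: [-0.643, 0.766, -0.002, 0.0]
ft_force: [-0.9, -0.3, -2.9]
finger_gap: 0.0148
```

carry_out(
  moves="0 0 .001 0 0 0 1;0 0 0 0 0 0 1;0 0 0 0 0 0 1",
)

```text
time: 23.92
ee_pos: [0.3985, -0.27, 0.1412]
tcp_rot: [-0.643, 0.766, -0.002, 0.001]
ft_force: [-1.0, 0.5, -2.2]
finger_gap: 0.0147
```

carry_out(
  moves="0 0 .001 0 0 0 1;0 0 0 0 0 0 1;0 0 0 0 0 0 1",
)

```text
time: 24.17
ee_pos: [0.3989, -0.2701, 0.1412]
tcp_rot: [-0.643, 0.766, -0.003, 0.001]
ft_force: [-0.6, 0.3, -2.2]
finger_gap: 0.0146
```

```bash
python3 -c "
from see import *
T,R=trough(-10,0);go([.3973,-.269,.141],R)
d=get_image('scene');cv2.imwrite('pics/r.png',cv2.resize(d['color'][220:390,140:310],None,fx=3.5,fy=3.5))"
```

```text
t 24.17 tcp [ 0.3989 -0.2701  0.1412] q [ 0.67  0.34 -0.17  2.09  0.08  0.72 -1.3 ] gap 0.0146 F [-0.6  0.3 -2.2]
shift mm [-0.9  1.7  0.2] turn deg [-0.29 -0.15  0.01]
```

View pics/r.png

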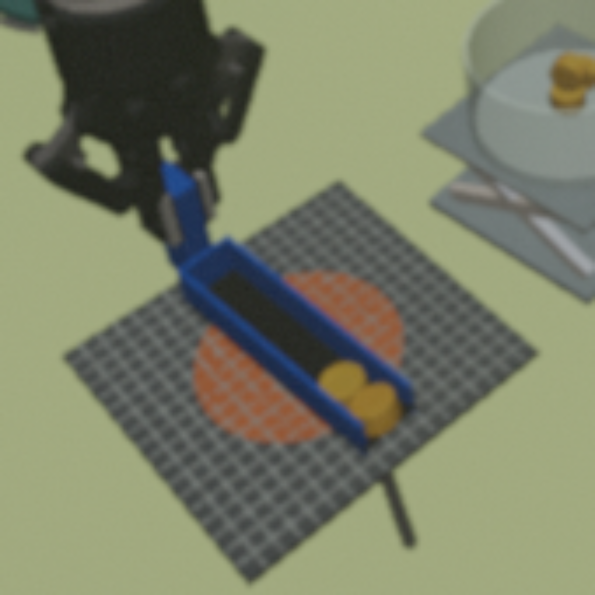

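The trough stands on the gauze, z having stopped at 141.2 mm just as at the pick. Both slugs are at the lip end, at crop (342,382) and (375,405), and three slugs are in the dish. I'll release.

carry_out(
  moves="0 0 0 0 0 0 .75;0 0 0 0 0 0 .5;0 0 0 0 0 0 .2;0 0 0 0 0 0 0;0 0 0 0 0 0 0;0 0 0 0 0 0 0;0 0 0 0 0 0 0",
)

```text
time: 24.8
ee_pos: [0.4008, -0.2711, 0.1421]
tcp_rot: [-0.643, 0.766, -0.005, 0.002]
ft_force: [0.5, -0.0, 0.0]
finger_gap: 0.0854
```

carry_out(
  moves="0 0 -.008 0 0 0 0;0 0 -.012 0 0 0 0;0 0 -.016 0 0 0 0;0 0 -.018 0 0 0 0;0 0 -.018 0 0 0 0;0 0 -.014 0 0 0 0;0 0 -.008 0 0 0 0;0 0 0 0 0 0 0",
)

```text
time: 25.47
ee_pos: [0.3995, -0.2701, 0.2431]
tcp_rot: [-0.643, 0.766, -0.005, 0.002]
ft_force: [-0.4, 0.2, 0.0]
finger_gap: 0.0852
```

```bash
python3 - <<'E'
from see import *
go([.4535,.2905,.22],Ro.from_quat(status.read_state()["tcp_rot"]))
d=get_image("top");cv2.imwrite("pics/s.png",d["color"]);P=cloud(d);c=d["color"].astype(int);b,g,r=c[...,0],c[...,1],c[...,2]
k=(r>b+70)&(r>g+70)&(abs(P[...,0]-.45)<.04)&(abs(P[...,1]-.29)<.04)
v,u=np.nonzero(k);print("knob px",u.mean(),v.mean(),len(u),P[k].mean(0))
m=((r>150)&(abs(r-b)<30)).astype(np.uint8);m[:, :180]=0;m[:,310:]=0;m[:150]=0;m[260:]=0
cn=max(cv2.findContours(m,0,2)[0],key=cv2.contourArea);e=cv2.minEnclosingCircle(cn);print(e,ray(d,*e[0],.006), e[1]*.00227)
E
```

```text
t 25.47 tcp [ 0.3995 -0.2701  0.2431] q [ 0.68  0.19 -0.18  2.    0.04  0.95 -1.26] gap 0.0852 F [-0.4  0.2  0. ]
shift mm [-561.5   44.1   20.8] turn deg [0. 0. 0.]
knob px 238.93333333333334 207.55 60 [0.45358695 0.29066783 0.04009388]
((241.1219482421875, 209.8780517578125), 29.240995407104492) [0.45303574 0.29178658 0.006     ] 0.06637705957412719
```

carry_out(
  moves="0 0 0 0 0 -6 0;0 0 0 0 0 -7 0;0 0 0 0 0 -7 0;0 0 0 0 0 -7 0;0 0 0 0 0 -7 0;0 0 0 0 0 -7 0;0 0 0 0 0 -7 0;0 0 0 0 0 -7 0;0 0 0 0 0 -7 0;0 0 0 0 0 -7 0;0 0 0 0 0 -5 0;0 0 0 0 0 0 0",
)

```text
time: 26.52
ee_pos: [0.3931, -0.2658, 0.2305]
tcp_rot: [0.978, -0.206, -0.005, -0.003]
ft_force: [1.1, 0.1, 0.2]
finger_gap: 0.0855
```

```bash
python3 - <<'E'
from see import *
T,R=trough(65,0)
go([.4535,.291,.23],R)
E
```

```text
t 26.52 tcp [ 0.3931 -0.2658  0.2305] q [ 0.83  0.22 -0.35  2.    0.09  0.94  0.03] gap 0.0855 F [1.1 0.1 0.2]
shift mm [-169.4 -533.8    4.5] turn deg [-0.21  0.67  1.2 ]
```

carry_out(
  moves="-.005 -.015 0 0 0 0 0;-.010 -.03 0 0 0 0 0;-.011 -.035 0 0 0 0 0;-.011 -.035 0 0 0 0 0;-.011 -.035 0 0 0 0 0;-.011 -.035 0 0 0 0 0;-.011 -.035 0 0 0 0 0;-.011 -.035 0 0 0 0 0;-.011 -.035 0 0 0 0 0;-.011 -.035 0 0 0 0 0;-.011 -.035 0 0 0 0 0;-.011 -.035 0 0 0 0 0",
)

```text
time: 27.52
ee_pos: [0.4441, 0.1529, 0.226]
tcp_rot: [0.972, -0.234, -0.011, -0.002]
ft_force: [1.8, -0.3, 0.0]
finger_gap: 0.0853
```

carry_out(
  moves="-.011 -.035 0 0 0 0 0;-.010 -.033 0 0 0 0 0;-.008 -.025 0 0 0 0 0;-.004 -.012 0 0 0 0 0;0 0 0 0 0 0 0",
)

```text
time: 27.93
ee_pos: [0.4599, 0.2754, 0.2231]
tcp_rot: [0.972, -0.236, -0.014, -0.003]
ft_force: [0.1, 0.5, -0.3]
finger_gap: 0.0853
```

```bash
python3 - <<'E'
from see import *
T,R=trough(65,0)
go([.4535,.291,.07],R)
E
```

```text
t 27.93 tcp [0.4599 0.2754 0.2231] q [-0.06  0.39 -0.66  1.86  0.25  0.99 -1.29] gap 0.0853 F [ 0.1  0.5 -0.3]
shift mm [ -8.3 -10.9 153.4] turn deg [-0.03  1.68 -2.28]
```

carry_out(
  moves="-.0045 -.006 .01 0 .8 -1.2 0;-.004 -.005 .02 0 .8 -1 0;0 0 .025 0 0 0 0;0 0 .028 0 0 0 0;0 0 .028 0 0 0 0;0 0 .02 0 0 0 0;0 0 .01 0 0 0 0;0 0 0 0 0 0 0;0 0 0 0 0 0 0",
)

```text
time: 28.68
ee_pos: [0.4553, 0.2822, 0.0731]
tcp_rot: [0.974, -0.226, -0.002, 0.004]
ft_force: [0.3, 0.4, -0.0]
finger_gap: 0.0853
```

```bash
python3 - <<'E'
from see import *
T,R=trough(65,0)
go([.4535,.291,.023],R)
E
```

```text
t 28.68 tcp [0.4553 0.2822 0.0731] q [-0.19  0.6  -0.54  1.96  0.46  0.71 -1.47] gap 0.0853 F [ 0.3  0.4 -0. ]
shift mm [-5.4 -7.5 50.1] turn deg [ 0.44  0.09 -1.11]
```

carry_out(
  moves="-.005 -.007 .004 .4 0 -1 0;-.0005 -.001 .012 0 0 0 0;0 0 .012 0 0 0 0;0 0 .010 0 0 0 0;0 0 .006 0 0 0 0;0 0 0 0 0 0 0;0 0 0 0 0 0 0",
)

```text
time: 29.27
ee_pos: [0.4564, 0.2938, 0.0284]
tcp_rot: [0.976, -0.218, 0.002, -0.002]
ft_force: [-0.3, -0.0, -0.5]
finger_gap: 0.0857
```

```bash
python3 - <<'E'
from see import *
T,R=trough(65,0)
go([.4535,.291,.023],R)
E
```

```text
t 29.27 tcp [0.4564 0.2938 0.0284] q [-0.25  0.67 -0.49  1.97  0.52  0.62 -1.52] gap 0.0857 F [-0.3 -0.  -0.5]
shift mm [-1.5  3.8  5.4] turn deg [-0.31 -0.16 -0.15]
```

carry_out(
  moves="-.0015 .0035 .003 -.3 -.1 -.1 0;0 0 0 0 0 0 0;0 0 0 0 0 0 .4;0 0 0 0 0 0 .6;0 0 0 0 0 0 .8;0 0 0 0 0 0 1;0 0 0 0 0 0 1;0 0 0 0 0 0 1;0 0 0 0 0 0 1;0 0 0 0 0 0 1",
  newtons=80,
)

```text
time: 30.1
ee_pos: [0.4542, 0.2914, 0.0266]
tcp_rot: [0.976, -0.217, 0.001, -0.001]
ft_force: [-0.8, -0.3, -0.7]
finger_gap: 0.0215
```

```bash
python3 - <<'E'
from see import *
T,R=trough(65,0)
go([.4535,.291,.023],R)
E
```

```text
t 30.1 tcp [0.4542 0.2914 0.0266] q [-0.25  0.67 -0.49  1.97  0.53  0.62 -1.52] gap 0.0215 F [-0.8 -0.3 -0.7]
shift mm [-0.5  0.7  3.6] turn deg [-0.1  -0.14 -0.07]
```

carry_out(
  moves="0 0 -.004 0 0 0 1;0 0 -.01 0 0 0 1;0 0 -.018 0 0 0 1;0 0 -.022 0 0 0 1;0 0 -.025 0 0 0 1;0 0 -.025 0 0 0 1;0 0 -.025 0 0 0 1;0 0 -.022 0 0 0 1;0 0 -.018 0 0 0 1;0 0 -.01 0 0 0 1;0 0 -.004 0 0 0 1;0 0 0 0 0 0 1",
)

```text
time: 31.1
ee_pos: [0.451, 0.2905, 0.2226]
tcp_rot: [0.976, -0.216, 0.0, 0.001]
ft_force: [0.1, -1.3, -0.8]
finger_gap: 0.0213
```

```bash
python3 - <<'E'
from see import *
T,R=trough(65,0)
go([.492,-.040,.22],R)
s=status.read_state()
for n in("top","scene"):
    d=get_image(n);cv2.imwrite(f"pics/t_{n}.png",d["color"]);P=cloud(d);c=d["color"].astype(int);b,g,r=c[...,0],c[...,1],c[...,2]
    m=(d["z_map"]>0)&(r>110)&(abs(r-b)<45)&(np.linalg.norm(P[...,:2]-s["ee_pos"][:2],axis=-1)<.11)&(abs(P[...,2]-s["ee_pos"][2]+.02)<.03)
    p=P[m].astype(np.float32)
    if len(p)>20:
        A=np.c_[p[:,:2],np.ones(len(p))];print(n,len(p),"circle",cv2.minEnclosingCircle(p[:,:2].copy()),"z",np.median(p[:,2])-s["ee_pos"][2],"plane",np.linalg.lstsq(A,p[:,2],rcond=None)[0][:2].round(3))
E
```

```text
t 31.1 tcp [0.451  0.2905 0.2226] q [-0.09  0.39 -0.67  1.87  0.29  0.98 -1.32] gap 0.0213 F [ 0.1 -1.3 -0.8]
shift mm [176.3 282.5   3.3] turn deg [ 0.1  -0.07  0.11]
scene 1008 circle ((0.4487636387348175, 0.29098936915397644), 0.07569540292024612) z -0.017371451467943583 plane [-0.011  0.009]
```

The lid is held level (circle fit (0.449, 0.291), radius 75.7 mm, tilt under 1°). I'll carry it over the dish.

carry_out(
  moves=".004 .007 0 0 0 0 1;.009 .015 0 0 0 0 1;.014 .022 0 0 0 0 1;.016 .026 0 0 0 0 1;.016 .026 0 0 0 0 1;.016 .026 0 0 0 0 1;.016 .026 0 0 0 0 1;.016 .026 0 0 0 0 1;.016 .026 0 0 0 0 1;.016 .026 0 0 0 0 1;.014 .022 0 0 0 0 1;.009 .014 0 0 0 0 1",
)

```text
time: 32.2
ee_pos: [0.4784, -0.0323, 0.2064]
tcp_rot: [0.977, -0.21, -0.015, 0.005]
ft_force: [0.3, 0.3, -1.5]
finger_gap: 0.0214
```

carry_out(
  moves=".005 .007 0 0 0 0 1;0 0 0 0 0 0 1;0 0 0 0 0 0 1",
)

```text
time: 32.45
ee_pos: [0.4778, -0.0467, 0.2032]
tcp_rot: [0.976, -0.215, -0.019, 0.006]
ft_force: [0.3, 0.0, -1.5]
finger_gap: 0.0216
```

```bash
python3 - <<'E'
from see import *
T,R=trough(65,0)
go([.492,-.040,.2],R)
E
```

```text
t 32.45 tcp [ 0.4778 -0.0467  0.2032] q [ 0.5   0.31 -0.56  1.99  0.21  0.93 -0.6 ] gap 0.0216 F [ 0.3  0.  -1.5]
shift mm [ 10.2 -12.1   2.6] turn deg [1.13 1.93 0.17]
```

```bash
python3 - <<'E'
from see import *
from scipy.optimize import minimize
a=np.linspace(0,2*np.pi,240,endpoint=False);tot={}
for n in("top","scene"):
    d=np.load(n+"0.npz");K,R,t=d["intrinsics"],d["R"],d["t"];g=cv2.cvtColor(d["color"],cv2.COLOR_BGR2GRAY)
    E=cv2.Canny(g,20,50);D=cv2.distanceTransform(255-E,cv2.DIST_L2,5)
    def f(p):
        s=0
        for r in(.066,):
            X=np.stack([p[0]+r*np.cos(a),p[1]+r*np.sin(a),0*a+.135],-1)@R.T+t;uv=X@K.T;uv=uv[:,:2]/uv[:,2:]
            s+=np.minimum(cv2.remap(D,uv[:,0].astype(np.float32),uv[:,1].astype(np.float32),1),3).mean()
        return s
    G=[(f((x,y)),x,y) for x in np.arange(.478,.507,.001) for y in np.arange(-.055,-.025,.001)];tot[n]={(round(x,3),round(y,3)):v for v,x,y in G}
    print(n,np.round(sorted(G)[:4],4))
print(sorted((tot["top"][k]+tot["scene"][k],k) for k in tot["top"])[:4])
E
```

```text
top [[ 0.5313  0.495  -0.035 ]
 [ 0.5335  0.494  -0.035 ]
 [ 0.5394  0.494  -0.036 ]
 [ 0.5548  0.495  -0.036 ]]
scene [[ 0.8143  0.495  -0.039 ]
 [ 0.8148  0.496  -0.039 ]
 [ 0.8207  0.495  -0.04  ]
 [ 0.8227  0.497  -0.038 ]]
[(np.float32(1.4986184), (np.float64(0.495), np.float64(-0.037))), (np.float32(1.5012285), (np.float64(0.495), np.float64(-0.036))), (np.float32(1.5072742), (np.float64(0.494), np.float64(-0.037))), (np.float32(1.5272315), (np.float64(0.494), np.float64(-0.038)))]
```

carry_out(
  moves=".005 -.006 0 .6 1 .1 1;.005 -.006 0 .5 .9 .1 1;0 0 0 0 0 0 1;0 0 0 0 0 0 1",
)

```text
time: 32.78
ee_pos: [0.4926, -0.0342, 0.202]
tcp_rot: [0.977, -0.213, 0.001, -0.001]
ft_force: [-0.1, 0.3, -1.4]
finger_gap: 0.0215
```

```bash
python3 - <<'E'
from see import *
T,R=trough(65,0)
go([.492,-.040,.17],R)
E
```

```text
t 32.78 tcp [ 0.4926 -0.0342  0.202 ] q [ 0.48  0.32 -0.56  1.99  0.21  0.89 -0.62] gap 0.0215 F [-0.1  0.3 -1.4]
shift mm [ 1.8  5.6 32. ] turn deg [-0.17 -0.04  0.37]
```

carry_out(
  moves=".0015 .0017 .004 0 0 .2 1;.0015 .0016 .006 0 0 .2 1;0 0 .007 0 0 0 1;0 0 .005 0 0 0 1;0 0 .003 0 0 0 1;0 0 .001 0 0 0 1;0 0 0 0 0 0 1;0 0 0 0 0 0 1",
)

```text
time: 33.45
ee_pos: [0.4935, -0.0366, 0.1725]
tcp_rot: [0.977, -0.215, -0.0, -0.002]
ft_force: [0.3, -1.1, -0.9]
finger_gap: 0.0216
```

```bash
python3 - <<'E'
from see import *
T,R=trough(65,0)
go([.494,-.0385,.1616],R)
E
```

```text
t 33.45 tcp [ 0.4935 -0.0366  0.1725] q [ 0.47  0.36 -0.54  2.01  0.25  0.83 -0.65] gap 0.0216 F [ 0.3 -1.1 -0.9]
shift mm [ 1.2  1.5 10.9] turn deg [-0.17  0.06  0.16]
```

carry_out(
  moves=".001 .0013 .003 0 0 0 1;0 0 .002 0 0 0 1;0 0 .001 0 0 0 1;0 0 .001 0 0 0 1;0 0 0 0 0 0 1",
)

```text
time: 33.87
ee_pos: [0.4944, -0.0387, 0.1653]
tcp_rot: [0.977, -0.215, 0.0, -0.001]
ft_force: [-0.1, 0.1, -0.9]
finger_gap: 0.0218
```

carry_out(
  moves="0 0 .001 0 0 0 1;0 0 .001 0 0 0 1;0 0 0 0 0 0 1",
)

```text
time: 34.12
ee_pos: [0.4946, -0.0387, 0.1634]
tcp_rot: [0.977, -0.215, 0.001, -0.002]
ft_force: [-0.8, -1.0, -1.9]
finger_gap: 0.0218
```

```bash
python3 - <<'E'
from see import *
T,R=trough(65,0)
go([.494,-.0385,.1616],R)
E
```

```text
t 34.12 tcp [ 0.4946 -0.0387  0.1634] q [ 0.46  0.38 -0.54  2.02  0.26  0.81 -0.66] gap 0.0218 F [-0.8 -1.  -1.9]
shift mm [-0.6  0.1  1.8] turn deg [-0.19 -0.05  0.13]
```

carry_out(
  moves="0 0 .001 0 0 0 1;0 0 .001 0 0 0 1;0 0 0 0 0 0 1",
)

```text
time: 34.37
ee_pos: [0.4948, -0.0386, 0.1616]
tcp_rot: [0.977, -0.215, 0.001, -0.001]
ft_force: [-0.4, 0.0, 0.0]
finger_gap: 0.0216
```

carry_out(
  moves="0 0 .001 0 0 0 1;0 0 0 0 0 0 1;0 0 0 0 0 0 1",
)

```text
time: 34.62
ee_pos: [0.4951, -0.0386, 0.162]
tcp_rot: [0.977, -0.215, 0.001, -0.001]
ft_force: [0.0, 0.3, -1.2]
finger_gap: 0.0215
```

```bash
python3 - <<'E'
from see import *
T,R=trough(65,0)
go([.494,-.0385,.1616],R)
d=get_image('scene');cv2.imwrite('pics/u.png',cv2.resize(d['color'][180:320,220:380],None,fx=4,fy=4,interpolation=cv2.INTER_CUBIC))
E
```

```text
t 34.62 tcp [ 0.4951 -0.0386  0.162 ] q [ 0.46  0.38 -0.53  2.02  0.26  0.81 -0.66] gap 0.0215 F [ 0.   0.3 -1.2]
shift mm [-1.1  0.4  0.4] turn deg [-0.15 -0.14  0.14]
```

View pics/u.png

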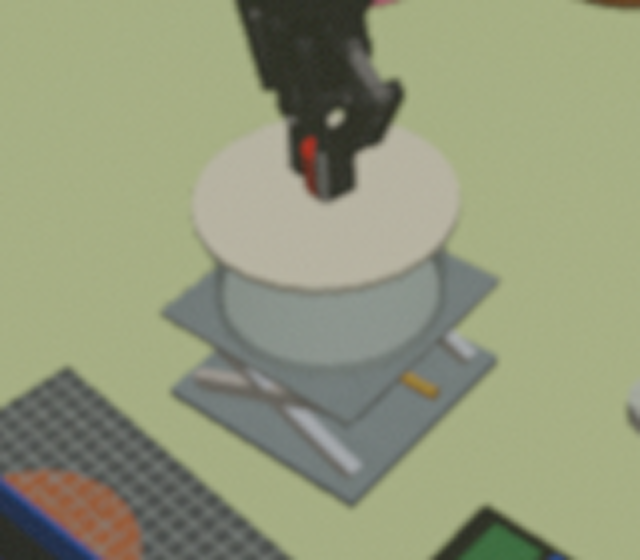

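The lid sits on the rim and z has stopped. In the crop it spans columns 193 to 460 and the dish 218 to 443, so it overhangs both sides. I'll release and back off.

carry_out(
  moves="0 0 0 0 0 0 .7;0 0 0 0 0 0 .5;0 0 0 0 0 0 .2;0 0 0 0 0 0 0;0 0 0 0 0 0 0;0 0 0 0 0 0 0;0 0 0 0 0 0 0",
)

```text
time: 35.25
ee_pos: [0.4956, -0.0386, 0.1618]
tcp_rot: [0.977, -0.215, 0.002, -0.001]
ft_force: [0.1, -0.2, 0.6]
finger_gap: 0.0856
```

carry_out(
  moves="0 0 -.006 0 0 0 0;0 0 -.012 0 0 0 0;0 0 -.018 0 0 0 0;0 0 -.02 0 0 0 0;0 0 -.02 0 0 0 0;0 0 -.02 0 0 0 0;0 0 -.015 0 0 0 0;0 0 -.008 0 0 0 0;0 0 0 0 0 0 0;0 0 0 0 0 0 0;0 0 0 0 0 0 0;0 0 0 0 0 0 0",
)

```text
time: 36.25
ee_pos: [0.4935, -0.038, 0.2873]
tcp_rot: [0.977, -0.214, 0.0, -0.001]
ft_force: [0.2, 0.8, 0.4]
finger_gap: 0.0853
```

```bash
python3 - <<'E'
from see import *
go([.494,-.0385,.27],Ro.from_quat(status.read_state()["tcp_rot"]))
for n in("top","scene"):
    d=get_image(n);cv2.imwrite(f"pics/v_{n}.png",d["color"]);P=cloud(d);c=d["color"].astype(int);b,g,r=c[...,0],c[...,1],c[...,2]
    m=(d["z_map"]>0)&(r>110)&(abs(r-b)<45)&(np.linalg.norm(P[...,:2]-DC[:2],axis=-1)<.1)&(abs(P[...,2]-.141)<.012)
    p=P[m].astype(np.float32)
    if len(p)>20:
        A=np.c_[p[:,:2],np.ones(len(p))];print(n,len(p),"circle",cv2.minEnclosingCircle(p[:,:2].copy()),"z",np.median(p[:,2]),"plane",np.linalg.lstsq(A,p[:,2],rcond=None)[0][:2].round(3))
    w=(abs(P[...,0]-.49)<.15)&(abs(P[...,1]+.285)<.06)&(P[...,2]>.105)&(P[...,2]<.13)&(b>r+20)
    print("trough walls",cv2.minAreaRect(P[w][:,:2].astype(np.float32)))
    if n=="scene": cv2.imwrite("pics/v.png",cv2.resize(d["color"][140:400,140:440],None,fx=2.3,fy=2.3,interpolation=cv2.INTER_CUBIC))
E
```

```text
t 36.25 tcp [ 0.4935 -0.038   0.2873] q [ 0.53  0.21 -0.59  1.89  0.13  1.07 -0.54] gap 0.0853 F [0.2 0.8 0.4]
shift mm [ 0.7  0.3 17.3] turn deg [0. 0. 0.]
top 2293 circle ((0.4966506063938141, -0.037855494767427444), 0.07433320581912994) z 0.14157677 plane [ 0.002 -0.   ]
trough walls ((0.5360835790634155, -0.3074522912502289), (0.061349451541900635, 0.028378324583172798), 20.000701904296875)
scene 2268 circle ((0.4932439923286438, -0.03723021596670151), 0.07505016028881073) z 0.14418888 plane [-0.009  0.016]
trough walls ((0.47118061780929565, -0.2827388048171997), (0.0350630097091198, 0.17343071103096008), 80.07837677001953)
```

View pics/v.png

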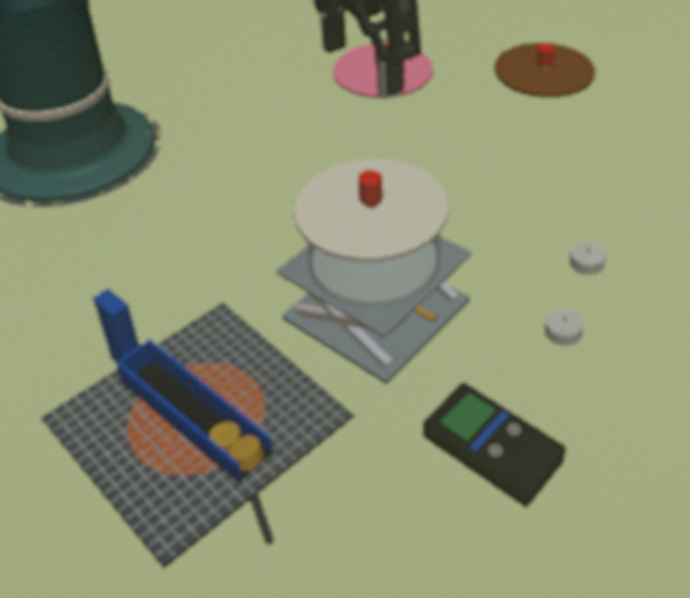

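The final picture shows the lid level over the dish, two slugs in the trough on the gauze, and the tea lights and meter undisturbed.

```bash
python3 -c "
from station import order;print(order.job_done())"
```

```text
the job is handed in; nothing more can be done
None
```

The job is done and handed in at 36 s of the 72 s allowed; the system gives no verdict.

- **Pour:** I gripped the trough and tilted it slowly over the dish with its lip about 12 to 13 mm below the rim. The row first moved at about 30°, and I stopped at 36° with three slugs in the dish. The fourth and fifth are still in the trough.
- **Trough:** I levelled it, stood it back on the gauze about 3 mm from the middle, and let it go before touching the lid.
- **Lid:** It lies flat on the rim, at the expected height. Its fitted centre is within about 3 mm of the dish centre, against 8 mm of overhang all round.
- **Last checks:** In the final picture both slugs are at the lip end of the trough, and the thermometer and tea lights look undisturbed. The gripper is open, about 125 mm above where it released the lid.

**Disagreements:** The two cameras differ by about 3 to 4 mm on the dish and lid centres. The top-view trough fit failed in the last check because it picked up only a fragment. The trough position therefore comes from the scene camera alone, which showed it in place. The three slugs could not be seen once the lid was on. They had shown in the dish earlier, and the load on the wrist fell from about 4.8 N to 2.8 N, a little more than three slugs' weight.

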